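# Hang the pipette hook on the control unit

### The job

Hang the orange keyhole plate, hook upward, on the screw in the control unit's sloping white front: big hole over the screw head, then down until the screw sits at the top end of the narrow slot, plate lying on the front. It lies flat at first, so on the way lean it on the blue sloping rest, keyhole end uphill, let go of it there, and take its black fin again at a better angle. Leave the microplate, bottle and tip box where they are.

Things in the scene. Friction and masses are not known exactly. Their poses are not given: they have to be found in the camera images.
- hanger: Orange plate 130 long (x) x 80 wide (y) x 6 thick (z) mm, about 160 g, with a keyhole and, on its front (+z) face, a black fin ending in a hook. Origin: centre of its back face; +x points to its upper (slot) end, +z out of its front. It starts flat on the bench, front up, its +x end away from the robot within about 30 degrees
- hanger_fin (a point): point to grip on the black fin, (-33, 0, 40) mm in the hanger's frame; pinch the fin's 12 mm thickness, along the hanger's y. The fin spans x -48 to -18 and reaches z = 57; at its tip a lip as thick as the fin, the hook, points to +x (x to -5, z 47 to 57)
- hanger_hole (a point): centre of the keyhole's big hole, mid-thickness, (12, 0, 3) mm in the hanger's frame; the hole is 32 mm across; from it the slot, 14 mm wide, runs in +x and ends at x = 47
- hanger_seat (a point): point on the slot's centre line where the screw's axis lies when fully home, at (42, 0, 3) mm in the hanger's frame
- rest: blue sloping rest fixed to the bench, like a small document stand, footprint 150 (x) x 110 (y) mm, about 110 high at its far edge. Origin: centre of its underside; its slope faces the robot
- rest_face: the rest's face, sloping 35 degrees from horizontal, 110 wide. Origin on the surface in its middle, 65 mm above the bench; +x uphill (away from the robot), +z out of the surface. It runs from x = -69, where a ledge 12 mm high closes its lower end, to x = 77. The hanger leant on it, lower edge on the ledge, has its origin at x = -4, z = 0 mm
- unit: fixed control unit, 220 wide, 190 deep, 211 high, grey with a white front sloping 65 degrees from horizontal (leaning away from the robot). Origin: on the bench below the foot of the front, at mid-width. The front starts 30 mm above the bench and runs 200 mm up the slope
- screw: screw with a steel neck and black head, fixed in the unit's front, 140 mm up the slope from the foot, at mid-width, 157 mm above the bench. Origin: on the front's surface on the screw's axis; +x up the slope, +y across, +z out along the screw. Neck 10 mm in diameter from z = 0 to 11 mm, head 22 mm in diameter from z = 11 to 17 mm
- screw_neck (a point): point on the screw's axis, 5.5 mm out from the front's surface, midway between surface and head
- microplate: bystander: white well plate 85 x 127 x 14 mm, loose, origin at the centre of its underside
- reagent: bystander: white bottle with red cap, 64 mm in diameter, 140 high, loose, origin at the centre of its underside
- tipbox: bystander: blue box with grey lid, 87 x 122 x 70 mm, loose, origin at the centre of its underside
Things that resemble listed ones, but are neither listed nor needed, are in the scene too. There is more than one size of the hanger; the job needs the middle-sized.

How it is judged:
By the outcome, as a careful person would: the job done as asked, in the order asked, and still so for the second after the job is handed in, with the robot touching nothing.
It also fails if it takes over 64 s, if anything falls off the work surface, if the arm or the gripper's body presses on something with over 40 N, if the wrist force passes 120 N, or if a joint passes its speed limit or range.

### The arm

A 6-joint arm with a two-finger parallel gripper is mounted at the origin on the work surface. World frame = base frame: x ahead of the robot, y to its left, z up, the work surface at z = 0. Lengths are in m, angles in rad, forces in N, time in s.
With the tool pointing down it reaches from about 0.35 to 0.925 m from the base axis. Payload 6.4 kg.
Tool frame: the origin (TCP) lies between the finger pads; the fingertips stand robot.tips_ahead ahead of it and the grasp point (between the pads) lies 8 mm behind it (robot.tips_ahead is the distance from the TCP to the fingertips, in m); z points along the fingers, y is the direction in which the jaws open and shut (so a half turn about z gives the same grasp; the last joint's range is limited). The gripper opens to 85 mm and grips with 20 to 120 N. Pads are 22 mm wide; open, the fingers measure 114 mm over their backs; the gripper's body (76 mm by 85 mm) begins 54 mm behind the grasp point. The pads swing forward as they close: fully open they stand 13 mm farther back than shut.
Start: joints at [-1.28, 0.245, 1.558, -0, 1.339, -0.174], TCP at [0.291, -0.581, 0.242] pointing down, gripper open.
Joint ranges: [-3.13, 3.13], [-1.02, 2.26], [0.13, 2.54], [-0.95, 4.09], [0.21, 2.88], [-2.74, 2.74]. Speed limits (rad/s): [2.57, 2.57, 3.14, 3.14, 3.14, 3.14].

### API

Orientations are given as a 3x3 rotation matrix whose columns are the frame's x, y, z axes.
In Python, from cell import robot gives the robot as it stands.
- The arm moves only by the tool apply_moves, never from a script. Its argument "rows" is a list of rows, each an object of numbers: "dx", "dy", "dz": the shift along the tool's x, y, z in cm; "ax", "ay", "az": the turn, a rotation vector about the tool's x, y, z in rad; "gripper": the opening, from 0 (shut) to 1 (fully open). A call has exactly 10 rows; each row is the pose to reach, as a shift and turn from the pose commanded when the call began, along the tool's axes at that moment; what a row does not reach only later rows make up. A row lasts 1/10 s, in which the tool goes at most 50 mm and 8.59 degrees, less where a joint would pass 70% of its speed; a pose out of reach is approached as far as the arm can. A call with a gripper value outside its range is refused whole. The fingers move at their own pace and stop on an object; "force" is the grip in N (left out, the last holds). Time passes only in rows, so rows that repeat a pose let the fingers close, or fill a call up. It gives the time, the measured TCP pose, the force and the opening at its end, in the units of the state.
- robot.state(): the state, without advancing time (a new reading comes with each control period).
- robot.snapshot(name): name is "side" or "top" or "wrist"; returns a dict with "color" (400x640x3 uint8, blue, green, red), "mtx" (3x3 intrinsics, pixels), "origin" and "rotation" of the camera in the world; the wrist camera has in their place "hand_eye" (4x4, takes a point from camera to tool coordinates, whose origin is the TCP and whose axes are the flange's). Camera axes: x right, y down, z forward; pixel columns grow to the right and rows downward; lengths in m; the calibration is good to about 2 mm. A picture is of the moment at which its call begins: read the wrist's pose just before it. There is no depth.
- robot.close_job(): hands the job in, once; it reports no verdict.
The state is a dict: "time_s": time; "q": joint angles; "joint_vel": joint speeds; "joint_efforts": joint torques, N m; "tool_pos": TCP position; "orientation": TCP orientation; "contact_force": force on the tool from outside, world axes, zero at the start; "torque": the same for the moment, N m; "grip_width": opening from 0.0 (shut) to 1.0 (fully open).
Only numpy, scipy, OpenCV 4.12 (cv2) and the standard library are available. Lean on these libraries where they do the work, as an engineer would, in place of code of your own. Each camera call takes 0.05 s, during which the arm holds its last target. There are 200 camera calls.

## Working session

There is one attempt and no reset: what is moved stays moved. The work goes in short steps, Python scripts to look and compute and a tool call to move; the robot and the scene stay as the last step left them, time stands still between calls to the robot, and variables do not carry over. Pictures are saved under pics/ and viewed, about 8 in all and at most 12, crops included, and the job is handed in when it is done.

Besides the shell and the picture viewer there is one more tool, called after "Request:" in YAML: its name, and indented under it one key for each argument. apply_moves: Moves the arm, as the interface text tells. Its arguments: {"type":"object","properties":{"rows":{"type":"array","items":{"type":"object","properties":{"dx":{"type":"number"},"dy":{"type":"number"},"dz":{"type":"number"},"ax":{"type":"number"},"ay":{"type":"number"},"az":{"type":"number"},"gripper":{"type":"number"}}}},"force":{"type":"number"}},"required":["rows"]}

```bash
ls; mkdir -p pics; python3 - <<'E'
from cell import robot
import cv2,numpy as np
print(robot.state(), robot.tips_ahead)
for n in ("top","side"):
    s=robot.snapshot(n); cv2.imwrite(f"pics/{n}0.png",s["color"]); print(n,s["mtx"],s["origin"],s["rotation"])
    np.savez(f"{n}0.npz",**s)
E
```

```text
pics
{'time_s': 0.0, 'q': array([-1.28009698e+00,  2.45826571e-01,  1.55904943e+00,  8.20136359e-06,
        1.33869504e+00, -1.74088243e-01]), 'joint_vel': array([-0.0027679 ,  0.00058288,  0.00120717,  0.00012105,  0.00175043,
       -0.00253701]), 'joint_efforts': array([ 1.41539786e-03, -4.29507852e+01, -3.26123679e+01, -5.74418755e-05,
        5.47632910e-03,  5.82607626e-06]), 'tool_pos': array([ 0.29120506, -0.5805034 ,  0.24115327]), 'orientation': array([[ 8.93917743e-01,  4.48230694e-01, -5.59402276e-04],
       [ 4.48230906e-01, -8.93915798e-01,  1.89766552e-03],
       [ 3.50533401e-04, -1.94709827e-03, -9.99998043e-01]]), 'contact_force': array([ 0.45235859,  1.0293758 , -0.09558535]), 'torque': array([-0.00963771,  0.01116806,  0.00563314]), 'grip_width': 0.9992178254125361} 0.011
top [[452.56453249   0.         320.64959562]
 [  0.         452.56453249 197.5837597 ]
 [  0.           0.           1.        ]] [0.46001661 0.07569601 1.33540826] [[-0.01483683 -0.99722926  0.0728949 ]
 [-0.99986932  0.01432904 -0.00748414]
 [ 0.00641889 -0.07299642 -0.99731155]]
side [[491.92462026   0.         309.57483002]
 [  0.         491.92462026 209.09480209]
 [  0.           0.           1.        ]] [0.2217417  1.12711861 1.00520396] [[-0.95166702 -0.20747162  0.22646281]
 [-0.30651107  0.59471392 -0.7432135 ]
 [ 0.01951512 -0.77670514 -0.62956198]]
```

View pics/top0.png

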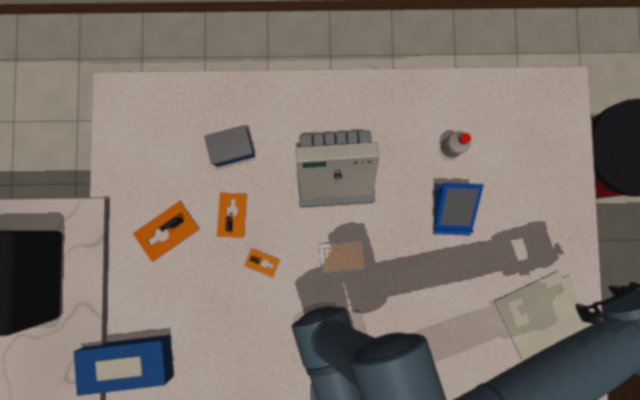

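View pics/side0.png

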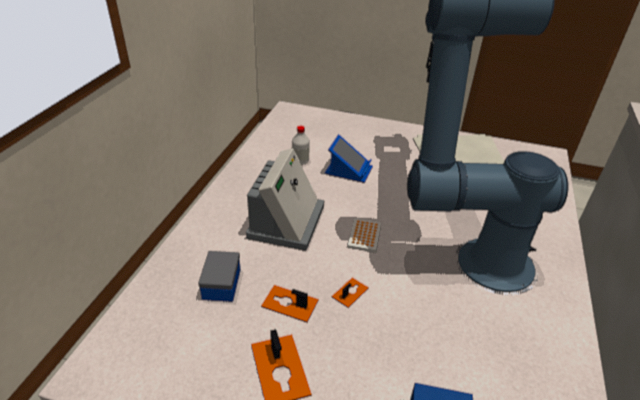

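Top view: middle plate at about (231,215) with the keyhole end up/away, rest at (458,208), unit at (337,170) with the screw at (338,174). Side view: middle plate (290,302), rest (347,158), screw (295,183). I'll zoom in on these for corners.

```bash
cat > h.py <<'E'
import numpy as np,cv2
from scipy.spatial.transform import Rotation as R
def ld(n):
    s=np.load(n+".npz"); return {k:s[k] for k in s.files}
def proj(s,P):
    c=(np.atleast_2d(P)-s["origin"])@s["rotation"]; u=c@s["mtx"].T; return u[:,:2]/u[:,2:]
def ray(s,uv):
    d=s["rotation"]@np.linalg.solve(s["mtx"],[uv[0],uv[1],1.]); return s["origin"],d
def onz(s,uv,z):
    o,d=ray(s,uv); return o+d*(z-o[2])/d[2]
def crop(s,x,y,w,h,k):
    return cv2.resize(s["color"][y:y+h,x:x+w],None,fx=k,fy=k,interpolation=cv2.INTER_CUBIC)
E
python3 - <<'E'
from h import *
t,s=ld("top0"),ld("side0")
a=np.hstack([crop(t,200,180,66,75,4),crop(t,290,120,66+34,75,4)[:, :],crop(t,425,170,34+0,75,4)[:, :0]])
r1=np.hstack([crop(t,205,185,40,60,5),crop(t,290,125,100,60+0,4)[:300] if 0 else cv2.copyMakeBorder(crop(t,290,127,96,83,3.6),0,1,0,0,0)[:300],crop(t,428,175,60,68,4.0)[:300,:] if 0 else cv2.resize(t["color"][175:240,428:486],(268,300),interpolation=cv2.INTER_CUBIC)])
r2=np.hstack([cv2.resize(s["color"][280:325,257:325],(272,180),interpolation=cv2.INTER_CUBIC),np.zeros((180,0,3),np.uint8)])
r2=np.hstack([cv2.resize(s["color"][145:250,240:330],(257,300),interpolation=cv2.INTER_CUBIC),cv2.resize(s["color"][130:185,317:377],(300,275),interpolation=cv2.INTER_CUBIC) if 0 else cv2.copyMakeBorder(cv2.resize(s["color"][130:185,317:377],(300,275),interpolation=cv2.INTER_CUBIC),0,25,0,0,cv2.BORDER_CONSTANT),cv2.copyMakeBorder(cv2.resize(s["color"][280:325,260:320],(240,180),interpolation=cv2.INTER_CUBIC),0,120,0,0,cv2.BORDER_CONSTANT)])
w=800
f=lambda r:cv2.copyMakeBorder(r[:,:w],0,0,0,max(0,w-r.shape[1]),cv2.BORDER_CONSTANT)
print(r1.shape,r2.shape)
cv2.imwrite("pics/crops.png",np.vstack([f(r1),f(r2)]))
hsv=cv2.cvtColor(t["color"],cv2.COLOR_BGR2HSV)
m=cv2.inRange(hsv,(5,150,100),(20,255,255)); n,l,st,c=cv2.connectedComponentsWithStats(m)
for i in range(1,n):
    if st[i,4]>150: print(st[i],c[i])
i=l[200,222];
cn,_=cv2.findContours((l==l[232,222]).astype(np.uint8),0,2); 
cn=max(cn,key=len); b=cv2.boxPoints(cv2.minAreaRect(cn)); P=np.array([onz(t,p,.006) for p in b]); print(b,P.round(4),P.mean(0))
E
```

```text
(300, 814, 3) (300, 797, 3)
[217 193  29  44 878] [231.53986333 214.96127563]
[ 134  202   64   59 1523] [165.84044649 231.07550886]
[245 249  34  28 419] [261.56085919 262.22434368]
[[216.77281 235.29471]
 [219.74086 192.25803]
 [245.82368 194.05685]
 [242.85564 237.09354]] [[0.451  0.371  0.006 ]
 [0.5772 0.3625 0.006 ]
 [0.5708 0.2858 0.006 ]
 [0.4446 0.2949 0.006 ]] [0.51090134 0.3285467  0.006     ]
```

View pics/crops.png

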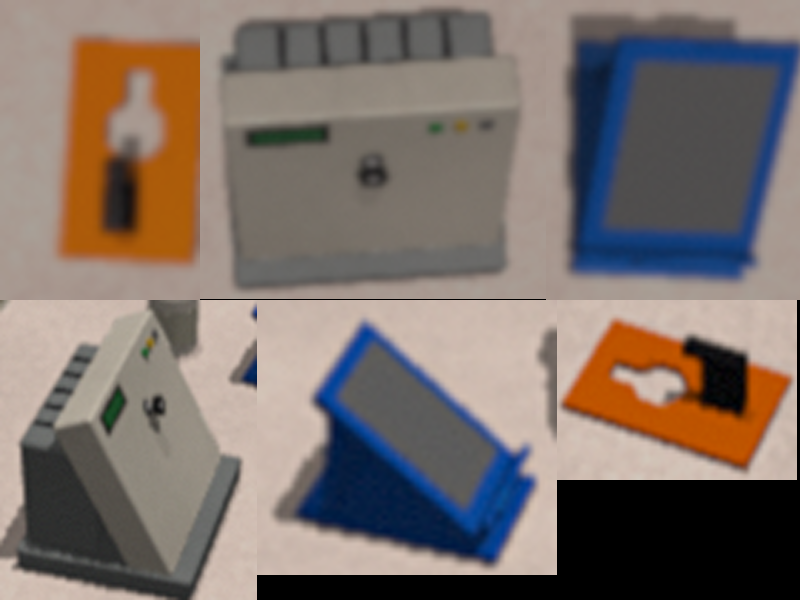

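Plate: centre ≈ (0.511, 0.3285), yaw ≈ -3.9°. Top-edge corners of the rest and the screw head are clear in both views, so I'll fit them.

```bash
python3 - <<'E'
from h import *
from cell import robot
from scipy.optimize import least_squares
print([a for a in dir(robot) if a[0]!='_'])
t,s=ld("top0"),ld("side0")
def A(p,o,c,k): return np.array([c[0]+(p[0]-o[0]+.5)/k-.5,c[1]+(p[1]-o[1]+.5)/k-.5])
Tr=lambda p:A(p,(546,0),(428,175),4.618); Sr=lambda p:A(p,(257,300),(317,130),5)
Tu=lambda p:A(p,(200,0),(290,127),3.6); Su=lambda p:A(p,(0,300),(240,145),2.856)
c,sn=np.cos(np.radians(35)),np.sin(np.radians(35))
def face(v,p,ang):  # v: x,y,yaw of face origin; p local; z0
    Ry=R.from_euler('zy',[v[2],-ang]).apply(p); return Ry+[v[0],v[1],v[3]]
L=np.radians(35)
top=[[.077,.055,0],[.077,-.055,0]]
obs_t=[Tr((622,40)),Tr((797,45))]; obs_s=[Sr((320,400)),Sr((365,322))]
f=lambda v:(np.r_[proj(t,face([*v,.065],np.array(top),L))-obs_t,proj(s,face([*v,.065],np.array(top),L))-obs_s]).ravel()
r=least_squares(f,[.55,-.3,0]); print("rest face",r.x,np.degrees(r.x[2]),r.fun.round(1))
G=np.radians(65)
# screw head mid z=.014; front corners: top (.06,+-.11), bottom (-.14,+-.11)
hd=np.array([[0,0,.014]])
P=np.array([[.06,.11,0],[.06,-.11,0],[-.14,.11,0],[-.14,-.11,0]])
ot=[Tu((225,125)),Tu((520,107)),Tu((237,265)),Tu((507,245))]
g=lambda v:(np.r_[proj(t,face(v,P,G))-ot,2*(proj(t,face(v,hd,G))-[Tu((372,172))]),2*(proj(s,face(v,hd,G))-[Su((155,408))])]).ravel()
r=least_squares(g,[.6,0,0,.157]); print("screw",r.x,np.degrees(r.x[2]),r.fun.round(1))
E
```

```text
['PlanningError', 'close_job', 'snapshot', 'state', 'tips_ahead']
rest face [ 0.51806475 -0.31855635 -0.03709339] -2.125294571784262 [-1.4  0.4  0.6  0.1 -0.3 -1.6  0.1 -0.6]
screw [0.61818309 0.02216326 0.0473657  0.14992958] 2.713854772867194 [-3.3 -2.1  2.  -0.6  0.3 -2.6  0.9  0.1 -0.1  0.8  1.9  0.7]
```

```bash
cat >> h.py <<'E'
def go(st,pos,Rt,rows=10):
    """print tool-frame delta from the current pose to a goal TCP pose"""
    M=st["orientation"]; d=M.T@(np.array(pos)-st["tool_pos"])*100; a=R.from_matrix(M.T@Rt).as_rotvec()
    print("d(cm)",d.round(2),"a",a.round(3),"min rows",np.ceil(max(np.linalg.norm(d)/5,np.linalg.norm(a)/.15)))
def tool(yaw,pitch,flip=True):
    """z: down tilted 'pitch' towards heading yaw; jaws across heading; x back to robot if flip"""
    z=np.array([np.sin(pitch)*np.cos(yaw),np.sin(pitch)*np.sin(yaw),-np.cos(pitch)])
    y=np.array([-np.sin(yaw),np.cos(yaw),0])*(1 if flip else -1); return np.c_[np.cross(y,z),y,z]
def wsnap(robot,name):
    st=robot.state(); s=robot.snapshot("wrist"); H=s["hand_eye"]
    s["rotation"]=st["orientation"]@H[:3,:3]; s["origin"]=st["tool_pos"]+st["orientation"]@H[:3,3]
    cv2.imwrite(f"pics/{name}.png",s["color"]); np.savez(name+".npz",**{k:s[k] for k in("color","mtx","origin","rotation")}); return s
E
python3 - <<'E'
from h import *
from cell import robot
s=robot.snapshot("wrist"); print(s["hand_eye"].round(3),s["mtx"]); 
st=robot.state()
for f in (True,False):
    T=tool(np.radians(-3.9),0,f); print(T.round(2)); go(st,[.45,.32,.28],T)
E
```

```text
[[-0.001 -0.947 -0.321  0.083]
 [ 1.    -0.001  0.001 -0.001]
 [-0.001 -0.321  0.947 -0.132]
 [ 0.     0.     0.     1.   ]] [[327.79524278   0.         322.19720737]
 [  0.         327.79524278 198.86944472]
 [  0.           0.           1.        ]]
[[-1.    0.07  0.  ]
 [ 0.07  1.   -0.  ]
 [-0.    0.   -1.  ]]
d(cm) [ 54.56 -73.4   -3.74] a [-0.000e+00 -2.000e-03 -2.609e+00] min rows 19.0
[[ 1.   -0.07  0.  ]
 [-0.07 -1.   -0.  ]
 [ 0.   -0.   -1.  ]]
d(cm) [ 54.56 -73.4   -3.74] a [-0.002  0.     0.533] min rows 19.0
```

```bash
python3 - <<'E'
from h import *
from cell import robot
go(robot.state(),[.42,-.29,.28],tool(0,0))
E
```

```text
d(cm) [ 24.54 -20.21  -3.82] a [-0.000e+00 -2.000e-03 -2.677e+00] min rows 18.0
```

Request:
apply_moves:
  rows:
    - {"dx": 24.5, "dy": -20.2, "dz": -3.8, "az": -2.677}
    - {"dx": 24.5, "dy": -20.2, "dz": -3.8, "az": -2.677}
    - {"dx": 24.5, "dy": -20.2, "dz": -3.8, "az": -2.677}
    - {"dx": 24.5, "dy": -20.2, "dz": -3.8, "az": -2.677}
    - {"dx": 24.5, "dy": -20.2, "dz": -3.8, "az": -2.677}
    - {"dx": 24.5, "dy": -20.2, "dz": -3.8, "az": -2.677}
    - {"dx": 24.5, "dy": -20.2, "dz": -3.8, "az": -2.677}
    - {"dx": 24.5, "dy": -20.2, "dz": -3.8, "az": -2.677}
    - {"dx": 24.5, "dy": -20.2, "dz": -3.8, "az": -2.677}
    - {"dx": 24.5, "dy": -20.2, "dz": -3.8, "az": -2.677}

```text
validation failed for argument at $.ro...
```

```bash
python3 - <<'E'
from h import *
from cell import robot
st=robot.state();print(st["q"],st["tool_pos"])
go(st,[.42,-.29,.28],tool(0,0))
E
```

```text
[-1.28009639e+00  2.45645539e-01  1.55875692e+00 -2.03798056e-05
  1.33868523e+00 -1.74101899e-01] [ 0.29123812 -0.58063617  0.24142631]
d(cm) [ 24.54 -20.21  -3.82] a [-0.000e+00 -2.000e-03 -2.677e+00] min rows 18.0
```

Request:
apply_moves:
  rows:
    - {"dx": 24.5, "dy": -20.2, "dz": -3.8, "ax": 0, "ay": 0, "az": -1.5, "gripper": 1}
    - {"dx": 24.5, "dy": -20.2, "dz": -3.8, "ax": 0, "ay": 0, "az": -1.5, "gripper": 1}
    - {"dx": 24.5, "dy": -20.2, "dz": -3.8, "ax": 0, "ay": 0, "az": -1.5, "gripper": 1}
    - {"dx": 24.5, "dy": -20.2, "dz": -3.8, "ax": 0, "ay": 0, "az": -1.5, "gripper": 1}
    - {"dx": 24.5, "dy": -20.2, "dz": -3.8, "ax": 0, "ay": 0, "az": -1.5, "gripper": 1}
    - {"dx": 24.5, "dy": -20.2, "dz": -3.8, "ax": 0, "ay": 0, "az": -1.5, "gripper": 1}
    - {"dx": 24.5, "dy": -20.2, "dz": -3.8, "ax": 0, "ay": 0, "az": -1.5, "gripper": 1}
    - {"dx": 24.5, "dy": -20.2, "dz": -3.8, "ax": 0, "ay": 0, "az": -1.5, "gripper": 1}
    - {"dx": 24.5, "dy": -20.2, "dz": -3.8, "ax": 0, "ay": 0, "az": -1.5, "gripper": 1}
    - {"dx": 24.5, "dy": -20.2, "dz": -3.8, "ax": 0, "ay": 0, "az": -1.5, "gripper": 1}
  force: 60

```text
time_s: 1.15
tool_pos: [0.4199, -0.2901, 0.2801]
orientation: [[-0.39, 0.921, -0.0], [0.921, 0.39, 0.0], [0.0, -0.0, -1.0]]
contact_force: [-0.2, -0.5, -0.9]
grip_width: 0.998
```

Request:
apply_moves:
  rows:
    - {"dx": 0, "dy": 0, "dz": 0, "ax": 0, "ay": 0, "az": -1.17, "gripper": 1}
    - {"dx": 0, "dy": 0, "dz": 0, "ax": 0, "ay": 0, "az": -1.17, "gripper": 1}
    - {"dx": 0, "dy": 0, "dz": 0, "ax": 0, "ay": 0, "az": -1.17, "gripper": 1}
    - {"dx": 0, "dy": 0, "dz": 0, "ax": 0, "ay": 0, "az": -1.17, "gripper": 1}
    - {"dx": 0, "dy": 0, "dz": 0, "ax": 0, "ay": 0, "az": -1.17, "gripper": 1}
    - {"dx": 0, "dy": 0, "dz": 0, "ax": 0, "ay": 0, "az": -1.17, "gripper": 1}
    - {"dx": 0, "dy": 0, "dz": 0, "ax": 0, "ay": 0, "az": -1.17, "gripper": 1}
    - {"dx": 0, "dy": 0, "dz": 0, "ax": 0, "ay": 0, "az": -1.17, "gripper": 1}
    - {"dx": 0, "dy": 0, "dz": 0, "ax": 0, "ay": 0, "az": -1.17, "gripper": 1}
    - {"dx": 0, "dy": 0, "dz": 0, "ax": 0, "ay": 0, "az": -1.17, "gripper": 1}

```text
time_s: 2.15
tool_pos: [0.4197, -0.2906, 0.2801]
orientation: [[-1.0, 0.009, -0.0], [0.009, 1.0, 0.0], [0.0, 0.0, -1.0]]
contact_force: [-0.3, -0.5, -0.3]
grip_width: 1.001
```

```bash
python3 - <<'E'
from h import *
from cell import robot
s=wsnap(robot,"w_rest"); st=robot.state(); print(st["q"].round(2))
go(st,[.40,.03,.37],tool(.06,0.1))
E
```

```text
[-0.83 -0.12  1.87 -0.    1.39 -2.39]
d(cm) [ 2.26 32.04 -8.98] a [-0.003 -0.1   -0.069] min rows 7.0
```

View pics/w_rest.png

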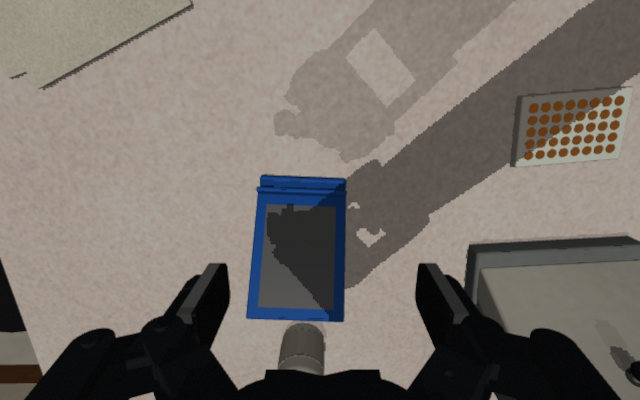

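Wrist view (upside down, robot side up): the rest spans from its ledge at about (262..345, 180–190) to the top edge (247,318)–(344,321). I'll check wrist-joint feasibility of the tilted poses in both grasp families, and refine the rest.

```bash
python3 - <<'E'
from h import *
from scipy.optimize import least_squares
def wr(T,q1,q23):
    M=R.from_euler('zy',[q1,q23]).inv()*R.from_matrix(T)
    a=M.as_euler('ZYZ'); o=[]
    for a in (a,[a[0]+np.pi,-a[1],a[2]+np.pi]):
        a=(np.array(a)-[0,0,np.pi/2]+np.pi)%(2*np.pi)-np.pi; o.append(a.round(2).tolist())
    return o
for f in(True,False):
    print(f,"rest35",wr(tool(-.037,np.radians(35),f),-.8,1.7),"rest0",wr(tool(-.037,0,f),-.8,1.8))
    print("unit30",wr(tool(.05,np.radians(30),f),-.15,1.6),"unit65",wr(tool(.05,np.radians(65),f),-.15,1.4))
    print("hang0",wr(tool(-.068,0,f),.37,1.8))
t,s,w=ld("top0"),ld("side0"),ld("w_rest")
L=np.radians(35)
def face(v,p,ang=L): return R.from_euler('zy',[v[2],-ang]).apply(p)+[v[0],v[1],v[3]]
P=np.array([[.077,.055,0],[.077,-.055,0]])
# wrist: image left=-? top edge corners
for o in ([(344,321),(247,318)],[(247,318),(344,321)]):
    r=least_squares(lambda v:(proj(w,face([*v,.065],P))-o).ravel(),[.52,-.32,0]); print(r.x,r.fun.round(1))
    print("ledge base proj",proj(w,face([*r.x,.065],np.array([[-.069,.055,0],[-.069,-.055,0],[-.069,.055,.012],[-.069,-.055,.012]]))).round(1).tolist())
E
```

```text
True rest35 [[0.77, 0.83, -1.52], [-2.37, -0.83, 1.62]] rest0 [[0.8, 1.34, -1.53], [-2.34, -1.34, 1.61]]
unit30 [[0.18, 1.02, -1.63], [-2.96, -1.02, 1.51]] unit65 [[0.23, 0.61, -1.66], [-2.91, -0.61, 1.48]]
hang0 [[-0.37, 1.34, -1.5], [2.77, -1.34, 1.64]]
False rest35 [[0.77, 0.83, 1.62], [-2.37, -0.83, -1.52]] rest0 [[0.8, 1.34, 1.61], [-2.34, -1.34, -1.53]]
unit30 [[0.18, 1.02, 1.51], [-2.96, -1.02, -1.63]] unit65 [[0.23, 0.61, 1.48], [-2.91, -0.61, -1.66]]
hang0 [[-0.37, 1.34, 1.64], [2.77, -1.34, -1.5]]
[ 0.5193454  -0.31855673 -0.03710758] [ 0.7  0.1 -0.7  0. ]
ledge base proj [[345.8, 195.7], [257.3, 193.4], [346.5, 192.8], [255.3, 190.5]]
[ 0.71606744 -0.33334929 -3.17561846] [ 10.4  -0.  -10.4  -0.9]
ledge base proj [[248.5, 435.3], [331.8, 438.0], [246.4, 439.2], [332.0, 442.0]]
```

```bash
cat >> h.py <<'E'
def face(v,p,ang): return R.from_euler('ZY',[v[2],-ang]).apply(p)+[v[0],v[1],v[3]]
def wr(T,q1,q23):
    a=(R.from_euler('ZY',[q1,q23]).inv()*R.from_matrix(T)).as_euler('ZYZ')
    return ((a-[0,0,np.pi/2]+np.pi)%(2*np.pi)-np.pi).round(2).tolist()
E
python3 - <<'E'
from h import *
from scipy.optimize import least_squares
for f in(True,False):
    print(f,"rest35",wr(tool(-.037,np.radians(35),f),-.8,1.7),"rest0",wr(tool(-.037,0,f),-.8,1.8))
    print("unit30",wr(tool(.05,np.radians(30),f),-.15,1.6),"unit65",wr(tool(.05,np.radians(65),f),-.15,1.4))
    print("hang0",wr(tool(-.068,0,f),.37,1.8))
t,s,w=ld("top0"),ld("side0"),ld("w_rest")
L=np.radians(35)
P=np.array([[.077,.055,0],[.077,-.055,0]])
r=least_squares(lambda v:(proj(w,face([*v,.065],P,L))-[(344,321),(247,318)]).ravel(),[.52,-.32,0]); print(r.x,r.fun.round(1))
Q=np.array([[-.069,.055,0],[-.069,-.055,0],[-.069,.055,.012],[-.069,-.055,.012]])
print("ledge base proj",proj(w,face([*r.x,.065],Q,L)).round(1).tolist())
A=lambda p,o,c,k:[c[0]+(p[0]-o[0]+.5)/k-.5,c[1]+(p[1]-o[1]+.5)/k-.5]
Tr=lambda p:A(p,(546,0),(428,175),4.618); Sr=lambda p:A(p,(257,300),(317,130),5)
print("top res",proj(t,face([*r.x,.065],P,L))-[Tr((622,40)),Tr((797,45))],"side",proj(s,face([*r.x,.065],P,L))-[Sr((320,400)),Sr((365,322))])
E
```

```text
True rest35 [0.48, 1.03, -2.5] rest0 [0.0, 1.34, -2.33]
unit30 [0.12, 1.03, -1.8] unit65 [0.31, 0.64, -1.91]
hang0 [0.0, 1.34, -1.13]
False rest35 [0.48, 1.03, 0.64] rest0 [0.0, 1.34, 0.81]
unit30 [0.12, 1.03, 1.34] unit65 [0.31, 0.64, 1.24]
hang0 [0.0, 1.34, 2.01]
[ 0.51936476 -0.31823044 -0.04705065] [ 0.8  0.1 -0.7  0. ]
ledge base proj [[346.1, 196.1], [257.4, 193.0], [347.0, 193.3], [255.7, 190.1]]
top res [[-1.64919618 -0.34231718]
 [ 0.69747099 -0.10614112]] side [[-0.92452742 -1.35718253]
 [-0.00399528 -0.91762861]]
```

```bash
python3 - <<'E'
from h import *
from cell import robot
go(robot.state(),[.38,.02,.36],tool(.0,0.35))
E
```

```text
d(cm) [ 4.25 31.02 -7.98] a [-0.001 -0.35  -0.009] min rows 7.0
```

Request:
apply_moves:
  rows:
    - {"dx": 4.2, "dy": 31, "dz": -8, "ax": 0, "ay": -0.35, "az": 0, "gripper": 1}
    - {"dx": 4.2, "dy": 31, "dz": -8, "ax": 0, "ay": -0.35, "az": 0, "gripper": 1}
    - {"dx": 4.2, "dy": 31, "dz": -8, "ax": 0, "ay": -0.35, "az": 0, "gripper": 1}
    - {"dx": 4.2, "dy": 31, "dz": -8, "ax": 0, "ay": -0.35, "az": 0, "gripper": 1}
    - {"dx": 4.2, "dy": 31, "dz": -8, "ax": 0, "ay": -0.35, "az": 0, "gripper": 1}
    - {"dx": 4.2, "dy": 31, "dz": -8, "ax": 0, "ay": -0.35, "az": 0, "gripper": 1}
    - {"dx": 4.2, "dy": 31, "dz": -8, "ax": 0, "ay": -0.35, "az": 0, "gripper": 1}
    - {"dx": 4.2, "dy": 31, "dz": -8, "ax": 0, "ay": -0.35, "az": 0, "gripper": 1}
    - {"dx": 4.2, "dy": 31, "dz": -8, "ax": 0, "ay": -0.35, "az": 0, "gripper": 1}
    - {"dx": 4.2, "dy": 31, "dz": -8, "ax": 0, "ay": -0.35, "az": 0, "gripper": 1}

```text
time_s: 3.2
tool_pos: [0.3799, 0.0188, 0.3596]
orientation: [[-0.94, 0.009, 0.342], [0.008, 1.0, -0.003], [-0.342, 0.0, -0.94]]
contact_force: [0.5, 0.3, -0.2]
grip_width: 1.005
```

```bash
python3 - <<'E'
from h import *
from cell import robot
s=wsnap(robot,"w_unit"); st=robot.state()
print(proj(s,[.618,.022,.157]))
go(st,[.43,.325,.25],tool(-.068,0))
E
```

```text
[[325.60739704 266.03708212]]
d(cm) [-0.69 30.68 11.92] a [0.011 0.348 0.058] min rows 7.0
```

View pics/w_unit.png

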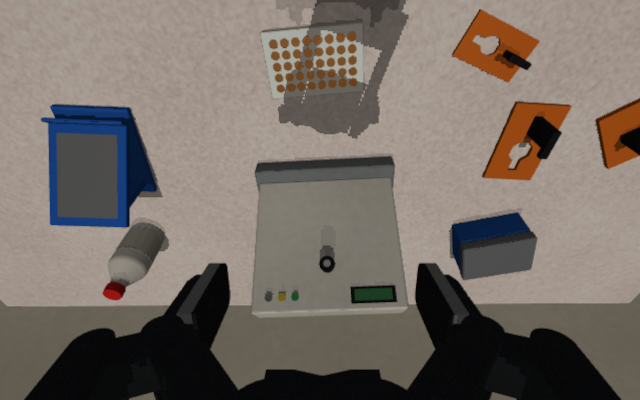

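```bash
python3 - <<'E'
from h import *
from scipy.optimize import least_squares
s=ld("w_unit"); G=np.radians(65)
cv2.imwrite("pics/unitcrop.png",np.hstack([crop(s,240,150,180,175,3),crop(s,295,215,65,125*65//65,4)[:525,:260]]) if 0 else crop(s,245,150,170,175,4)[:600,:800])
o=[(253,312),(407,306),(258,186),(394,182),(327,264)]
def g(v):
    b=v[3]; P=np.array([[.06,-b,0],[.06,b,0],[-.14,-b,0],[-.14,b,0],[0,0,.017]])
    return (proj(s,face([*v[:3],.157],P,G))-o).ravel()
r=least_squares(g,[.6,0,0,.11]); print(r.x,np.degrees(r.x[2]),r.fun.round(1).reshape(-1,2).tolist())
print(proj(s,face([*r.x[:3],.157],np.array([[0,0,0.],[0,0,.011],[0,0,.017]]),G)))
t,sd=ld("top0"),ld("side0")
h=face([*r.x[:3],.157],np.array([[0,0,.017]]),G); print(h,proj(t,h),"obs 337.4,174.4",proj(sd,h),"obs 293.9,182.5")
E
```

```text
[0.62174325 0.02528633 0.0413264  0.10477313] 2.367828203026456 [[-2.1, 2.8], [1.9, 4.3], [2.2, -2.4], [-2.6, -3.9], [0.6, 0.6]]
[[327.95161915 267.7531648 ]
 [327.70951433 265.74376012]
 [327.57294132 264.610241  ]]
[[0.60634917 0.02464979 0.16418451]] [[336.52050103 174.10837215]] obs 337.4,174.4 [[294.32595046 180.92634956]] obs 293.9,182.5
```

View pics/unitcrop.png

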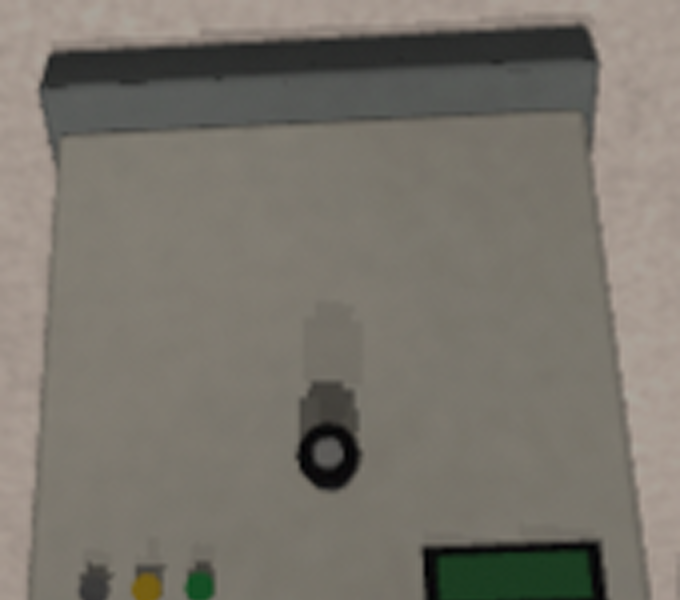

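```bash
python3 - <<'E'
from h import *
s=ld("w_unit")
a=onz(s,(259.6,183.4),.03);b=onz(s,(390.9,177.6),.03);print(a,b,np.linalg.norm(a-b),"yaw",-np.arctan2(b[0]-a[0],b[1]-a[1]))
a2=onz(s,(253,312),.211);b2=onz(s,(407,306),.211);print(a2,b2,np.linalg.norm(a2-b2),"yaw",-np.arctan2(b2[0]-a2[0],b2[1]-a2[1]))
m=(a+b)/2; print("screw from foot",m[0]+.0592, "head face pt at z=.1642:",onz(s,(326.9,263.4),.157+.017*np.cos(np.radians(65))))
print("+ .0154 in x for origin")
E
```

```text
[ 0.56669147 -0.08275953  0.03      ] [0.55732633 0.12659292 0.03      ] 0.2095618145021736 yaw 0.044704040869537276
[ 0.64542818 -0.07475973  0.211     ] [0.63349812 0.12724254 0.211     ] 0.20235425147143285 yaw 0.058990519128805
screw from foot 0.6212089047002768 head face pt at z=.1642: [0.60382873 0.0237358  0.16418451]
+ .0154 in x for origin
```

Request:
apply_moves:
  rows:
    - {"dx": -0.7, "dy": 30.7, "dz": 11.9, "ax": 0.01, "ay": 0.348, "az": 0.058, "gripper": 1}
    - {"dx": -0.7, "dy": 30.7, "dz": 11.9, "ax": 0.01, "ay": 0.348, "az": 0.058, "gripper": 1}
    - {"dx": -0.7, "dy": 30.7, "dz": 11.9, "ax": 0.01, "ay": 0.348, "az": 0.058, "gripper": 1}
    - {"dx": -0.7, "dy": 30.7, "dz": 11.9, "ax": 0.01, "ay": 0.348, "az": 0.058, "gripper": 1}
    - {"dx": -0.7, "dy": 30.7, "dz": 11.9, "ax": 0.01, "ay": 0.348, "az": 0.058, "gripper": 1}
    - {"dx": -0.7, "dy": 30.7, "dz": 11.9, "ax": 0.01, "ay": 0.348, "az": 0.058, "gripper": 1}
    - {"dx": -0.7, "dy": 30.7, "dz": 11.9, "ax": 0.01, "ay": 0.348, "az": 0.058, "gripper": 1}
    - {"dx": -0.7, "dy": 30.7, "dz": 11.9, "ax": 0.01, "ay": 0.348, "az": 0.058, "gripper": 1}
    - {"dx": -0.7, "dy": 30.7, "dz": 11.9, "ax": 0.01, "ay": 0.348, "az": 0.058, "gripper": 1}
    - {"dx": -0.7, "dy": 30.7, "dz": 11.9, "ax": 0.01, "ay": 0.348, "az": 0.058, "gripper": 1}

```text
time_s: 4.25
tool_pos: [0.4301, 0.325, 0.2511]
orientation: [[-0.998, 0.068, 0.002], [0.068, 0.998, 0.0], [-0.002, 0.0, -1.0]]
contact_force: [0.2, 0.7, -0.1]
grip_width: 0.999
```

```bash
python3 - <<'E'
from h import *
from cell import robot
s=wsnap(robot,"w_h"); st=robot.state(); print(st["tool_pos"],st["q"])
hsv=cv2.cvtColor(s["color"],cv2.COLOR_BGR2HSV)
m=cv2.inRange(hsv,(5,150,60),(20,255,255)); n,l,t,c=cv2.connectedComponentsWithStats(m)
for i in range(1,n):
    if t[i,4]>1500:
        cn,_=cv2.findContours((l==i).astype(np.uint8),0,2); cn=max(cn,key=len)[:,0].astype(float)
        P=np.array([onz(s,p,.006)[:2] for p in cn]).astype(np.float32)
        r=cv2.minAreaRect(P*1000); print(t[i],r)
# fin mask on middle
E
```

```text
[0.43012168 0.32499033 0.25141132] [ 4.37001632e-01 -2.50078083e-02  1.83403573e+00 -7.99737495e-04
  1.32997879e+00 -1.06581948e+00]
[ 200   77   91   75 3368] ((371.8685302734375, 243.06373596191406), (91.45586395263672, 55.848575592041016), 67.20471954345703)
[ 407  103  166  148 8819] ((468.20721435546875, 522.5524291992188), (105.08621215820312, 166.9481964111328), 34.58449935913086)
[ 299  175   66   97 5124] ((512.292236328125, 330.7441711425781), (79.50909423828125, 130.3583526611328), 86.04783630371094)
```

View pics/w_h.png

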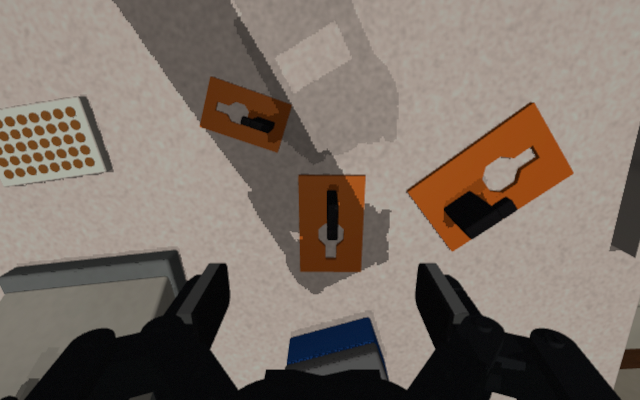

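Plate from near: centre (0.5123, 0.3307), size 79.5×130.4 mm (the right one), yaw -3.95°, keyhole end away at about (331,240), fin at (332,215).

```bash
python3 - <<'E'
from h import *
from cell import robot
go(robot.state(),[.4794,.3330,.032],tool(-.069,0))
E
```

```text
d(cm) [-4.8   1.12 21.95] a [0.001 0.003 0.001] min rows 5.0
```

Request:
apply_moves:
  rows:
    - {"dx": -4.8, "dy": 1.1, "dz": 5, "ax": 0, "ay": 0, "az": 0, "gripper": 1}
    - {"dx": -4.8, "dy": 1.1, "dz": 9, "ax": 0, "ay": 0, "az": 0, "gripper": 1}
    - {"dx": -4.8, "dy": 1.1, "dz": 13, "ax": 0, "ay": 0, "az": 0, "gripper": 1}
    - {"dx": -4.8, "dy": 1.1, "dz": 17, "ax": 0, "ay": 0, "az": 0, "gripper": 1}
    - {"dx": -4.8, "dy": 1.1, "dz": 20, "ax": 0, "ay": 0, "az": 0, "gripper": 1}
    - {"dx": -4.8, "dy": 1.1, "dz": 21.9, "ax": 0, "ay": 0, "az": 0, "gripper": 1}
    - {"dx": -4.8, "dy": 1.1, "dz": 21.9, "ax": 0, "ay": 0, "az": 0, "gripper": 1}
    - {"dx": -4.8, "dy": 1.1, "dz": 21.9, "ax": 0, "ay": 0, "az": 0, "gripper": 0}
    - {"dx": -4.8, "dy": 1.1, "dz": 21.9, "ax": 0, "ay": 0, "az": 0, "gripper": 0}
    - {"dx": -4.8, "dy": 1.1, "dz": 21.9, "ax": 0, "ay": 0, "az": 0, "gripper": 0}
  force: 60

```text
time_s: 5.3
tool_pos: [0.4798, 0.3345, 0.034]
orientation: [[-0.998, 0.066, 0.005], [0.066, 0.998, 0.002], [-0.005, 0.002, -1.0]]
contact_force: [-0.4, 0.5, -0.4]
grip_width: 0.517
```

Request:
apply_moves:
  rows:
    - {"dx": 0, "dy": 0, "dz": 0, "ax": 0, "ay": 0, "az": 0, "gripper": 0}
    - {"dx": 0, "dy": 0, "dz": 0, "ax": 0, "ay": 0, "az": 0, "gripper": 0}
    - {"dx": 0, "dy": 0, "dz": 0, "ax": 0, "ay": 0, "az": 0, "gripper": 0}
    - {"dx": 0, "dy": 0, "dz": 0, "ax": 0, "ay": 0, "az": 0, "gripper": 0}
    - {"dx": 0, "dy": 0, "dz": -2, "ax": 0, "ay": 0, "az": 0, "gripper": 0}
    - {"dx": 0, "dy": 0, "dz": -5, "ax": 0, "ay": 0, "az": 0, "gripper": 0}
    - {"dx": 0, "dy": 0, "dz": -10, "ax": 0, "ay": 0, "az": 0, "gripper": 0}
    - {"dx": 0, "dy": 0, "dz": -14, "ax": 0, "ay": 0, "az": 0, "gripper": 0}
    - {"dx": 0, "dy": 0, "dz": -18, "ax": 0, "ay": 0, "az": 0, "gripper": 0}
    - {"dx": 0, "dy": 0, "dz": -18, "ax": 0, "ay": 0, "az": 0, "gripper": 0}

```text
time_s: 6.3
tool_pos: [0.481, 0.3356, 0.2186]
orientation: [[-0.998, 0.065, 0.013], [0.065, 0.998, 0.005], [-0.012, 0.006, -1.0]]
contact_force: [0.6, 1.2, -0.6]
grip_width: 0.133
```

```bash
cat >> h.py <<'E'
REST=np.array([.519,-.318,-.045,.065]); SCR=np.array([.620,.0244,.048,.157])
def tcp_for(v,ang,p,g,dp=0.,):
    """TCP pose putting the hanger origin at p (m) in the face frame v; g: TCP point in hanger frame, dp: tool lean to hanger +x from its normal"""
    F=R.from_euler('ZY',[v[2],-ang]); 
    T=tool(v[2],ang-dp); return face(v,np.array(p)+g,ang),T
E
python3 - <<'E'
from h import *
from cell import robot
st=robot.state(); L=np.radians(35); g=np.array([-.033,0,.033])
for p in([.02,0,.07],[.0,0,.03],[-.001,0,0]):
    x,T=tcp_for(REST,L,p,g); print(x,wr(T,-.83,1.7))
    go(st,x,T)
x,T=tcp_for(REST,L,[.02,0,.08],g); go(st,[.44,.0,.31],tool(-.05,.25))
E
```

```text
[ 0.44934324 -0.31486333  0.14191617] [0.49, 1.04, -2.52]
d(cm) [ -0.98 -65.16   7.3 ] a [-0.001 -0.599 -0.021] min rows 14.0
[ 0.45589661 -0.31515843  0.09767856] [0.49, 1.04, -2.52]
d(cm) [ -1.58 -65.17  11.74] a [-0.001 -0.599 -0.021] min rows 14.0
[ 0.47226816 -0.31589565  0.07253042] [0.49, 1.04, -2.52]
d(cm) [ -3.19 -65.16  14.27] a [-0.001 -0.599 -0.021] min rows 14.0
d(cm) [  1.8  -33.71  -9.36] a [ 0.004 -0.238 -0.016] min rows 8.0
```

Request:
apply_moves:
  rows:
    - {"dx": 1, "dy": -1, "dz": -4.5, "ax": 0, "ay": -0.02, "az": 0, "gripper": 0}
    - {"dx": 1.8, "dy": -4, "dz": -8.4, "ax": 0, "ay": -0.1, "az": 0, "gripper": 0}
    - {"dx": 1.8, "dy": -8, "dz": -9.4, "ax": 0, "ay": -0.2, "az": 0, "gripper": 0}
    - {"dx": 1.8, "dy": -12.5, "dz": -9.4, "ax": 0, "ay": -0.24, "az": 0, "gripper": 0}
    - {"dx": 1.8, "dy": -17, "dz": -9.4, "ax": 0, "ay": -0.24, "az": -0.016, "gripper": 0}
    - {"dx": 1.8, "dy": -21.5, "dz": -9.4, "ax": 0, "ay": -0.24, "az": -0.016, "gripper": 0}
    - {"dx": 1.8, "dy": -26, "dz": -9.4, "ax": 0, "ay": -0.24, "az": -0.016, "gripper": 0}
    - {"dx": 1.8, "dy": -30.5, "dz": -9.4, "ax": 0, "ay": -0.24, "az": -0.016, "gripper": 0}
    - {"dx": 1.8, "dy": -35, "dz": -9.4, "ax": 0, "ay": -0.24, "az": -0.016, "gripper": 0}
    - {"dx": 1.8, "dy": -38, "dz": -9.4, "ax": 0, "ay": -0.24, "az": -0.016, "gripper": 0}

```text
time_s: 7.3
tool_pos: [0.434, -0.046, 0.304]
orientation: [[-0.97, 0.052, 0.237], [0.05, 0.999, -0.013], [-0.237, -0.001, -0.971]]
contact_force: [-0.5, 0.1, -2.1]
grip_width: 0.135
```

```bash
python3 - <<'E'
from h import *
from cell import robot
st=robot.state(); L=np.radians(35); g=np.array([-.033,0,.033]); print(st["q"].round(2),st["tool_pos"])
for p in([.02,0,.09],[.005,0,.03],[-.001,0,0]):
    x,T=tcp_for(REST,L,p,g)
    go(st,x,T)
E
```

```text
[-0.42 -0.5   2.13  0.09  1.29 -1.95] [ 0.43395651 -0.04604126  0.30403953]
d(cm) [  1.74 -26.76  14.61] a [-0.004 -0.371 -0.006] min rows 7.0
d(cm) [  0.96 -26.74  20.74] a [-0.004 -0.371 -0.006] min rows 7.0
d(cm) [  0.43 -26.73  23.76] a [-0.004 -0.371 -0.006] min rows 8.0
```

Request:
apply_moves:
  rows:
    - {"dx": 1.7, "dy": -4.5, "dz": 0, "ax": 0, "ay": -0.1, "az": 0, "gripper": 0}
    - {"dx": 1.7, "dy": -9, "dz": 1, "ax": 0, "ay": -0.2, "az": 0, "gripper": 0}
    - {"dx": 1.7, "dy": -13.5, "dz": 2, "ax": 0, "ay": -0.3, "az": 0, "gripper": 0}
    - {"dx": 1.7, "dy": -18, "dz": 3.5, "ax": 0, "ay": -0.37, "az": -0.006, "gripper": 0}
    - {"dx": 1.7, "dy": -22, "dz": 6, "ax": 0, "ay": -0.37, "az": -0.006, "gripper": 0}
    - {"dx": 1.7, "dy": -25, "dz": 9, "ax": 0, "ay": -0.37, "az": -0.006, "gripper": 0}
    - {"dx": 1.7, "dy": -26.7, "dz": 12, "ax": 0, "ay": -0.37, "az": -0.006, "gripper": 0}
    - {"dx": 1.7, "dy": -26.7, "dz": 14.6, "ax": 0, "ay": -0.37, "az": -0.006, "gripper": 0}
    - {"dx": 1.7, "dy": -26.7, "dz": 14.6, "ax": 0, "ay": -0.37, "az": -0.006, "gripper": 0}
    - {"dx": 1.7, "dy": -26.7, "dz": 14.6, "ax": 0, "ay": -0.37, "az": -0.006, "gripper": 0}

```text
time_s: 8.3
tool_pos: [0.4651, -0.2871, 0.1818]
orientation: [[-0.847, 0.094, 0.523], [0.078, 0.996, -0.054], [-0.526, -0.005, -0.851]]
contact_force: [0.1, 0.3, -1.4]
grip_width: 0.133
```

```bash
python3 - <<'E'
from h import *
from cell import robot
st=robot.state(); L=np.radians(35); g=np.array([-.033,0,.033]); print(st["q"].round(2),st["contact_force"])
s=wsnap(robot,"w_r2"); 
for p in([.005,0,.03],[.001,0,.003],[-.004,0,-.003]):
    x,T=tcp_for(REST,L,p,g); go(st,x,T)
sd=robot.snapshot("side"); np.savez("side1.npz",**sd)
cv2.imwrite("pics/r2.png",np.hstack([cv2.resize(s["color"],(480,300)),crop(sd,310,100,80,100,3)[:, :320]]))
E
```

```text
[-0.94 -0.16  2.17  0.56  0.83 -2.74] [ 0.11613884  0.28592898 -1.42257212]
d(cm) [ 4.49 -2.82  6.8 ] a [-0.031 -0.057 -0.038] min rows 2.0
d(cm) [ 4.73 -2.74  9.51] a [-0.031 -0.057 -0.038] min rows 3.0
d(cm) [ 5.2  -2.74 10.14] a [-0.031 -0.057 -0.038] min rows 3.0
```

View pics/r2.png

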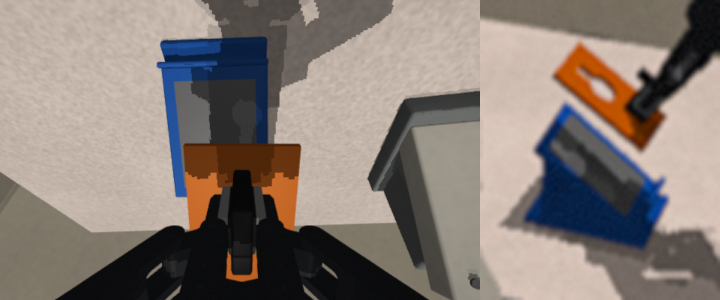

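The plate hovers above the rest, aligned in heading, but q6 is at its limit (-2.74) here. I'll set the plate down on the clear bench between rest and unit and retake the fin with the gripper turned half round (q6 near +0.4 at the rest).

```bash
python3 - <<'E'
from h import *
from cell import robot
st=robot.state()
go(st,[.417,-.165,.22],tool(0,0)); go(st,[.44,-.2,.27],tool(0,0.4))
E
```

```text
d(cm) [ 3.17 11.77 -6.29] a [-0.035  0.556 -0.09 ] min rows 4.0
d(cm) [-1.68  8.47 -9.12] a [-0.051  0.157 -0.08 ] min rows 3.0
```

Request:
apply_moves:
  rows:
    - {"dx": -0.8, "dy": 3, "dz": -4, "ax": 0, "ay": 0.05, "az": -0.03, "gripper": 0}
    - {"dx": -1.7, "dy": 7, "dz": -8, "ax": -0.03, "ay": 0.15, "az": -0.06, "gripper": 0}
    - {"dx": -1.0, "dy": 10, "dz": -8.5, "ax": -0.04, "ay": 0.25, "az": -0.08, "gripper": 0}
    - {"dx": 1, "dy": 11.8, "dz": -8, "ax": -0.035, "ay": 0.39, "az": -0.09, "gripper": 0}
    - {"dx": 3.2, "dy": 11.8, "dz": -6.3, "ax": -0.035, "ay": 0.5, "az": -0.09, "gripper": 0}
    - {"dx": 3.2, "dy": 11.8, "dz": -6.3, "ax": -0.035, "ay": 0.556, "az": -0.09, "gripper": 0}
    - {"dx": 3.2, "dy": 11.8, "dz": -6.3, "ax": -0.035, "ay": 0.556, "az": -0.09, "gripper": 0}
    - {"dx": 3.2, "dy": 11.8, "dz": -6.3, "ax": -0.035, "ay": 0.556, "az": -0.09, "gripper": 0}
    - {"dx": 3.2, "dy": 11.8, "dz": -6.3, "ax": -0.035, "ay": 0.556, "az": -0.09, "gripper": 0}
    - {"dx": 3.2, "dy": 11.8, "dz": -6.3, "ax": -0.035, "ay": 0.556, "az": -0.09, "gripper": 0}

```text
time_s: 9.4
tool_pos: [0.4169, -0.1652, 0.2204]
orientation: [[-1.0, 0.001, 0.002], [0.001, 1.0, -0.0], [-0.002, -0.0, -1.0]]
contact_force: [0.4, 0.6, -2.2]
grip_width: 0.13
```

```bash
python3 - <<'E'
from h import *
from cell import robot
st=robot.state(); print(st["q"].round(2),st["tool_pos"],st["orientation"][:,2])
go(st,[.417,-.165,.034],tool(0,0))
E
```

```text
[-0.63 -0.23  2.08  0.    1.29 -2.2 ] [ 0.41685776 -0.16516045  0.22036138] [ 1.91751721e-03 -1.02472285e-04 -9.99998156e-01]
d(cm) [ 0.02  0.02 18.64] a [-0.     0.002 -0.001] min rows 4.0
```

Request:
apply_moves:
  rows:
    - {"dx": 0, "dy": 0, "dz": 4.5, "ax": 0, "ay": 0, "az": 0, "gripper": 0}
    - {"dx": 0, "dy": 0, "dz": 9, "ax": 0, "ay": 0, "az": 0, "gripper": 0}
    - {"dx": 0, "dy": 0, "dz": 13, "ax": 0, "ay": 0, "az": 0, "gripper": 0}
    - {"dx": 0, "dy": 0, "dz": 16, "ax": 0, "ay": 0, "az": 0, "gripper": 0}
    - {"dx": 0, "dy": 0, "dz": 17.5, "ax": 0, "ay": 0, "az": 0, "gripper": 0}
    - {"dx": 0, "dy": 0, "dz": 18.2, "ax": 0, "ay": 0, "az": 0, "gripper": 0}
    - {"dx": 0, "dy": 0, "dz": 18.6, "ax": 0, "ay": 0, "az": 0, "gripper": 0}
    - {"dx": 0, "dy": 0, "dz": 18.6, "ax": 0, "ay": 0, "az": 0, "gripper": 0}
    - {"dx": 0, "dy": 0, "dz": 18.6, "ax": 0, "ay": 0, "az": 0, "gripper": 0}
    - {"dx": 0, "dy": 0, "dz": 18.6, "ax": 0, "ay": 0, "az": 0, "gripper": 0}

```text
time_s: 10.4
tool_pos: [0.4177, -0.1651, 0.0346]
orientation: [[-1.0, -0.0, 0.002], [-0.0, 1.0, -0.0], [-0.002, -0.0, -1.0]]
contact_force: [-0.1, -0.2, -1.4]
grip_width: 0.131
```

Request:
apply_moves:
  rows:
    - {"dx": 0, "dy": 0, "dz": 0, "ax": 0, "ay": 0, "az": 0, "gripper": 0.5}
    - {"dx": 0, "dy": 0, "dz": 0, "ax": 0, "ay": 0, "az": 0, "gripper": 0.9}
    - {"dx": 0, "dy": 0, "dz": 0, "ax": 0, "ay": 0, "az": 0, "gripper": 0.9}
    - {"dx": 0, "dy": 0, "dz": 0, "ax": 0, "ay": 0, "az": 0, "gripper": 0.9}
    - {"dx": 0, "dy": 0, "dz": -3, "ax": 0, "ay": 0, "az": 0, "gripper": 0.9}
    - {"dx": 0, "dy": 0, "dz": -7, "ax": 0, "ay": 0, "az": 0, "gripper": 0.9}
    - {"dx": 0, "dy": 0, "dz": -11, "ax": 0, "ay": 0, "az": 0, "gripper": 0.9}
    - {"dx": 0, "dy": 0, "dz": -15, "ax": 0, "ay": 0, "az": 0, "gripper": 0.9}
    - {"dx": 0, "dy": 0, "dz": -18, "ax": 0, "ay": 0, "az": 0, "gripper": 0.9}
    - {"dx": 0, "dy": 0, "dz": -18, "ax": 0, "ay": 0, "az": 0, "gripper": 0.9}

```text
time_s: 11.4
tool_pos: [0.4193, -0.1664, 0.2189]
orientation: [[-1.0, -0.0, 0.008], [-0.0, 1.0, -0.005], [-0.008, -0.005, -1.0]]
contact_force: [1.4, -0.6, 0.7]
grip_width: 0.903
```

```bash
cat >> h.py <<'E'
def plates(s,z=.006):
    hsv=cv2.cvtColor(s["color"],cv2.COLOR_BGR2HSV)
    m=cv2.inRange(hsv,(5,150,50),(20,255,255)); n,l,t,c=cv2.connectedComponentsWithStats(m)
    for i in range(1,n):
        if t[i,4]>1500:
            cn,_=cv2.findContours((l==i).astype(np.uint8),0,2); cn=max(cn,key=len)[:,0].astype(float)
            P=np.array([onz(s,p,z)[:2] for p in cn]).astype(np.float32); print(t[i],cv2.minAreaRect(P*1000))
E
python3 - <<'E'
from h import *
from cell import robot
st=robot.state(); print(st["tool_pos"]); s=wsnap(robot,"w_b"); plates(s)
E
```

```text
[ 0.41930055 -0.16640519  0.21886443]
[ 287  136   76  112 6760] ((451.30072021484375, -164.54112243652344), (79.30264282226562, 129.439697265625), 89.99662017822266)
```

Request:
apply_moves:
  rows:
    - {"dx": 0, "dy": 0, "dz": 0, "ax": 0, "ay": 0, "az": 1.57, "gripper": 0.9}
    - {"dx": 0, "dy": 0, "dz": 0, "ax": 0, "ay": 0, "az": 1.57, "gripper": 0.9}
    - {"dx": 0, "dy": 0, "dz": 0, "ax": 0, "ay": 0, "az": 1.57, "gripper": 0.9}
    - {"dx": 0, "dy": 0, "dz": 0, "ax": 0, "ay": 0, "az": 1.57, "gripper": 0.9}
    - {"dx": 0, "dy": 0, "dz": 0, "ax": 0, "ay": 0, "az": 1.57, "gripper": 0.9}
    - {"dx": 0, "dy": 0, "dz": 0, "ax": 0, "ay": 0, "az": 1.57, "gripper": 0.9}
    - {"dx": 0, "dy": 0, "dz": 0, "ax": 0, "ay": 0, "az": 1.57, "gripper": 0.9}
    - {"dx": 0, "dy": 0, "dz": 0, "ax": 0, "ay": 0, "az": 1.57, "gripper": 0.9}
    - {"dx": 0, "dy": 0, "dz": 0, "ax": 0, "ay": 0, "az": 1.57, "gripper": 0.9}
    - {"dx": 0, "dy": 0, "dz": 0, "ax": 0, "ay": 0, "az": 1.57, "gripper": 0.9}

```text
time_s: 12.45
tool_pos: [0.416, -0.1642, 0.2116]
orientation: [[-0.065, 0.998, -0.003], [0.998, 0.065, 0.003], [0.003, -0.003, -1.0]]
contact_force: [0.1, 0.2, 0.3]
grip_width: 0.9
```

```bash
python3 - <<'E'
from h import *
from cell import robot
st=robot.state(); print(st["q"].round(2),st["tool_pos"])
go(st,[.4183,-.1645,.12],tool(0,0,False));go(st,[.4183,-.1645,.033],tool(0,0,False))
E
```

```text
[-0.63 -0.22  2.08  0.    1.28 -0.7 ] [ 0.41604812 -0.16417019  0.21160031]
d(cm) [-0.08  0.25  9.16] a [-0.005 -0.     1.635] min rows 11.0
d(cm) [-0.1   0.27 17.86] a [-0.005 -0.     1.635] min rows 11.0
```

Request:
apply_moves:
  rows:
    - {"dx": -0.1, "dy": 0.25, "dz": 7, "ax": 0, "ay": 0, "az": 1.635, "gripper": 0.9}
    - {"dx": -0.1, "dy": 0.25, "dz": 7, "ax": 0, "ay": 0, "az": 1.635, "gripper": 0.9}
    - {"dx": -0.1, "dy": 0.25, "dz": 7, "ax": 0, "ay": 0, "az": 1.635, "gripper": 0.9}
    - {"dx": -0.1, "dy": 0.25, "dz": 7, "ax": 0, "ay": 0, "az": 1.635, "gripper": 0.9}
    - {"dx": -0.1, "dy": 0.25, "dz": 7, "ax": 0, "ay": 0, "az": 1.635, "gripper": 0.9}
    - {"dx": -0.1, "dy": 0.25, "dz": 7, "ax": 0, "ay": 0, "az": 1.635, "gripper": 0.9}
    - {"dx": -0.1, "dy": 0.25, "dz": 7, "ax": 0, "ay": 0, "az": 1.635, "gripper": 0.9}
    - {"dx": -0.1, "dy": 0.25, "dz": 7, "ax": 0, "ay": 0, "az": 1.635, "gripper": 0.9}
    - {"dx": -0.1, "dy": 0.25, "dz": 7, "ax": 0, "ay": 0, "az": 1.635, "gripper": 0.9}
    - {"dx": -0.1, "dy": 0.25, "dz": 7, "ax": 0, "ay": 0, "az": 1.635, "gripper": 0.9}

```text
time_s: 13.45
tool_pos: [0.4184, -0.1648, 0.1417]
orientation: [[0.991, 0.135, -0.003], [0.135, -0.991, 0.003], [-0.002, -0.003, -1.0]]
contact_force: [-0.3, -0.6, -0.5]
grip_width: 0.902
```

```bash
python3 - <<'E'
from h import *
from cell import robot
st=robot.state(); print(st["q"].round(2),st["tool_pos"])
go(st,[.4183,-.1645,.033],tool(0,0,False))
E
```

```text
[-0.63 -0.11  2.13  0.    1.13  0.81] [ 0.41841392 -0.16479727  0.141708  ]
d(cm) [ 0.02  0.   10.87] a [-0.003  0.003  0.135] min rows 3.0
```

Request:
apply_moves:
  rows:
    - {"dx": 0, "dy": 0, "dz": 3, "ax": 0, "ay": 0, "az": 0.135, "gripper": 0.9}
    - {"dx": 0, "dy": 0, "dz": 6, "ax": 0, "ay": 0, "az": 0.135, "gripper": 0.9}
    - {"dx": 0, "dy": 0, "dz": 9, "ax": 0, "ay": 0, "az": 0.135, "gripper": 0.9}
    - {"dx": 0, "dy": 0, "dz": 10.5, "ax": 0, "ay": 0, "az": 0.135, "gripper": 0.9}
    - {"dx": 0, "dy": 0, "dz": 10.9, "ax": 0, "ay": 0, "az": 0.135, "gripper": 0.9}
    - {"dx": 0, "dy": 0, "dz": 10.9, "ax": 0, "ay": 0, "az": 0.135, "gripper": 0}
    - {"dx": 0, "dy": 0, "dz": 10.9, "ax": 0, "ay": 0, "az": 0.135, "gripper": 0}
    - {"dx": 0, "dy": 0, "dz": 10.9, "ax": 0, "ay": 0, "az": 0.135, "gripper": 0}
    - {"dx": 0, "dy": 0, "dz": 10.9, "ax": 0, "ay": 0, "az": 0.135, "gripper": 0}
    - {"dx": 0, "dy": 0, "dz": 10.9, "ax": 0, "ay": 0, "az": 0.135, "gripper": 0}

```text
time_s: 14.45
tool_pos: [0.4201, -0.1659, 0.0355]
orientation: [[1.0, 0.007, 0.002], [0.007, -1.0, -0.0], [0.002, 0.0, -1.0]]
contact_force: [0.5, -1.3, 1.9]
grip_width: 0.131
```

Request:
apply_moves:
  rows:
    - {"dx": 0, "dy": 0, "dz": 0, "ax": 0, "ay": 0, "az": 0, "gripper": 0}
    - {"dx": 0, "dy": 0, "dz": 0, "ax": 0, "ay": 0, "az": 0, "gripper": 0}
    - {"dx": 0, "dy": 0, "dz": 0, "ax": 0, "ay": 0, "az": 0, "gripper": 0}
    - {"dx": 0, "dy": 0, "dz": -3, "ax": 0, "ay": 0, "az": 0, "gripper": 0}
    - {"dx": 0, "dy": 0, "dz": -7, "ax": 0, "ay": 0, "az": 0, "gripper": 0}
    - {"dx": 0, "dy": 0, "dz": -11, "ax": 0, "ay": 0, "az": 0, "gripper": 0}
    - {"dx": 0, "dy": 0, "dz": -15, "ax": 0, "ay": 0, "az": 0, "gripper": 0}
    - {"dx": 0, "dy": 0, "dz": -19, "ax": 0, "ay": 0, "az": 0, "gripper": 0}
    - {"dx": 0, "dy": 0, "dz": -19, "ax": 0, "ay": 0, "az": 0, "gripper": 0}
    - {"dx": 0, "dy": 0, "dz": -19, "ax": 0, "ay": 0, "az": 0, "gripper": 0}

```text
time_s: 15.45
tool_pos: [0.4194, -0.1655, 0.2246]
orientation: [[1.0, 0.007, 0.001], [0.007, -1.0, 0.0], [0.001, -0.0, -1.0]]
contact_force: [-1.0, 0.4, -1.8]
grip_width: 0.134
```

```bash
python3 - <<'E'
from h import *
from cell import robot
st=robot.state(); L=np.radians(35); g=np.array([-.0335,0,.033]); print(st["q"].round(2),st["tool_pos"])
F=R.from_euler('ZY',[REST[2],-L])
for p in([.02,0,.09],[.004,0,.03],[.001,0,0]):
    x=face(REST,np.array(p)+g,L); go(st,x,tool(REST[2],L,False)); print(x)
E
```

```text
[-0.63 -0.23  2.07  0.    1.3   0.94] [ 0.41940679 -0.16553379  0.22463486]
d(cm) [ 1.7  14.89  6.66] a [-0.016  0.61   0.05 ] min rows 5.0
[ 0.43747416 -0.31432886  0.15801242]
d(cm) [ 3.83 15.01 12.49] a [-0.016  0.61   0.05 ] min rows 5.0
[ 0.45876074 -0.3152874   0.09968607]
d(cm) [ 5.3  15.08 15.12] a [-0.016  0.61   0.05 ] min rows 5.0
[ 0.47349565 -0.31595092  0.07339078]
```

Request:
apply_moves:
  rows:
    - {"dx": 0.2, "dy": 3, "dz": -2, "ax": 0, "ay": 0.12, "az": 0, "gripper": 0}
    - {"dx": 0.5, "dy": 7, "dz": -3, "ax": 0, "ay": 0.26, "az": 0.01, "gripper": 0}
    - {"dx": 0.8, "dy": 11, "dz": -2, "ax": 0, "ay": 0.4, "az": 0.02, "gripper": 0}
    - {"dx": 1.2, "dy": 14.9, "dz": -1, "ax": -0.016, "ay": 0.54, "az": 0.04, "gripper": 0}
    - {"dx": 1.7, "dy": 14.9, "dz": 2, "ax": -0.016, "ay": 0.61, "az": 0.05, "gripper": 0}
    - {"dx": 1.7, "dy": 14.9, "dz": 5, "ax": -0.016, "ay": 0.61, "az": 0.05, "gripper": 0}
    - {"dx": 1.7, "dy": 14.9, "dz": 6.7, "ax": -0.016, "ay": 0.61, "az": 0.05, "gripper": 0}
    - {"dx": 1.7, "dy": 14.9, "dz": 6.7, "ax": -0.016, "ay": 0.61, "az": 0.05, "gripper": 0}
    - {"dx": 1.7, "dy": 14.9, "dz": 6.7, "ax": -0.016, "ay": 0.61, "az": 0.05, "gripper": 0}
    - {"dx": 1.7, "dy": 14.9, "dz": 6.7, "ax": -0.016, "ay": 0.61, "az": 0.05, "gripper": 0}

```text
time_s: 16.45
tool_pos: [0.4378, -0.3147, 0.1581]
orientation: [[0.818, -0.045, 0.573], [-0.037, -0.999, -0.026], [0.573, 0.0, -0.819]]
contact_force: [0.8, -0.6, -1.1]
grip_width: 0.13
```

```bash
python3 - <<'E'
from h import *
from cell import robot
st=robot.state(); L=np.radians(35); g=np.array([-.032,0,.034]); print(st["q"].round(2),st["contact_force"])
for p in([.004,0,.03],[.002,0,.004],[.0,0,0]):
    x=face(REST,np.array(p)+g,L); go(st,x,tool(REST[2],L,False))
sd=robot.snapshot("side"); np.savez("side2.npz",**sd)
o=face(REST,np.array([.02,0,.09]),L)
M=st["orientation"]; H=lambda p: st["tool_pos"]+M@(np.diag([1,-1,-1])@(np.array(p)-g))
im=sd["color"].copy()
for c in [(.065,.04,.0),(.065,-.04,0),(-.065,.04,0),(-.065,-.04,0)]:
    cv2.circle(im,tuple(proj(sd,H(c))[0].round().astype(int).tolist()),1,(0,255,0),-1)
for c in [(.077,.055,.0),(.077,-.055,0),(-.069,.055,0),(-.069,-.055,0)]:
    cv2.circle(im,tuple(proj(sd,face(REST,np.array(c),L))[0].round().astype(int).tolist()),1,(0,0,255),-1)
sd["color"]=im; cv2.imwrite("pics/r3.png",crop(sd,290,80,110,110,5))
E
```

```text
[-1.07 -0.12  2.2   0.71  0.85  0.13] [ 0.83250009 -0.55923745 -1.05441577]
d(cm) [-1.48 -0.03  5.89] a [0. 0. 0.] min rows 2.0
d(cm) [-1.68 -0.03  8.49] a [0. 0. 0.] min rows 2.0
d(cm) [-1.88 -0.03  8.89] a [0. 0. 0.] min rows 2.0
```

View pics/r3.png

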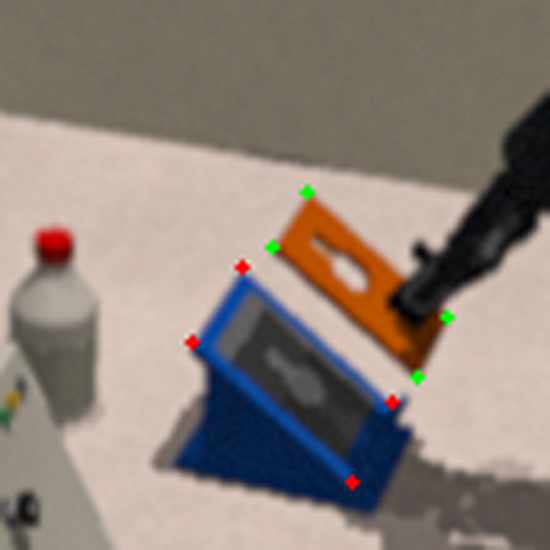

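Predicted plate (green) and face (red) corners line up with the picture, both shifted by about 1 px the same way. Lowering.

Request:
apply_moves:
  rows:
    - {"dx": -0.8, "dy": 0, "dz": 3, "ax": 0, "ay": 0, "az": 0, "gripper": 0}
    - {"dx": -1.3, "dy": 0, "dz": 5.5, "ax": 0, "ay": 0, "az": 0, "gripper": 0}
    - {"dx": -1.5, "dy": 0, "dz": 7, "ax": 0, "ay": 0, "az": 0, "gripper": 0}
    - {"dx": -1.5, "dy": 0, "dz": 8, "ax": 0, "ay": 0, "az": 0, "gripper": 0}
    - {"dx": -1.5, "dy": 0, "dz": 8.3, "ax": 0, "ay": 0, "az": 0, "gripper": 0}
    - {"dx": -1.5, "dy": 0, "dz": 8.5, "ax": 0, "ay": 0, "az": 0, "gripper": 0}
    - {"dx": -1.5, "dy": 0, "dz": 8.6, "ax": 0, "ay": 0, "az": 0, "gripper": 0}
    - {"dx": -1.5, "dy": 0, "dz": 8.7, "ax": 0, "ay": 0, "az": 0, "gripper": 0}
    - {"dx": -1.5, "dy": 0, "dz": 8.7, "ax": 0, "ay": 0, "az": 0, "gripper": 0}
    - {"dx": -1.5, "dy": 0, "dz": 8.7, "ax": 0, "ay": 0, "az": 0, "gripper": 0}

```text
time_s: 17.5
tool_pos: [0.475, -0.3163, 0.0779]
orientation: [[0.819, -0.045, 0.573], [-0.037, -0.999, -0.026], [0.573, -0.0, -0.819]]
contact_force: [-0.1, 0.1, -1.4]
grip_width: 0.132
```

Request:
apply_moves:
  rows:
    - {"dx": 0, "dy": 0, "dz": 0.05, "ax": 0, "ay": 0, "az": 0, "gripper": 0}
    - {"dx": 0, "dy": 0, "dz": 0.1, "ax": 0, "ay": 0, "az": 0, "gripper": 0}
    - {"dx": 0, "dy": 0, "dz": 0.15, "ax": 0, "ay": 0, "az": 0, "gripper": 0}
    - {"dx": 0, "dy": 0, "dz": 0.2, "ax": 0, "ay": 0, "az": 0, "gripper": 0}
    - {"dx": 0, "dy": 0, "dz": 0.2, "ax": 0, "ay": 0, "az": 0, "gripper": 0}
    - {"dx": -0.1, "dy": 0, "dz": 0.2, "ax": 0, "ay": 0, "az": 0, "gripper": 0}
    - {"dx": -0.2, "dy": 0, "dz": 0.2, "ax": 0, "ay": 0, "az": 0, "gripper": 0}
    - {"dx": -0.3, "dy": 0, "dz": 0.2, "ax": 0, "ay": 0, "az": 0, "gripper": 0}
    - {"dx": -0.4, "dy": 0, "dz": 0.2, "ax": 0, "ay": 0, "az": 0, "gripper": 0}
    - {"dx": -0.4, "dy": 0, "dz": 0.2, "ax": 0, "ay": 0, "az": 0, "gripper": 0}

```text
time_s: 18.5
tool_pos: [0.4748, -0.3166, 0.0772]
orientation: [[0.816, -0.043, 0.577], [-0.035, -0.999, -0.025], [0.577, 0.0, -0.816]]
contact_force: [-5.8, 8.7, 18.7]
grip_width: 0.128
```

```bash
python3 - <<'E'
from h import *
from cell import robot
st=robot.state(); L=np.radians(35); g=np.array([-.032,0,.034])
F=R.from_euler('ZY',[REST[2],-L]); p=F.inv().apply(st["tool_pos"]-REST[[0,1,3]])-g
print(p*1000, F.inv().apply(st["contact_force"]),st["torque"],st["contact_force"])
sd=robot.snapshot("side"); np.savez("side3.npz",**sd); s=wsnap(robot,"w3")
cv2.imwrite("pics/r4.png",np.hstack([crop(sd,310,110,80,80,5),cv2.resize(s["color"][:,120:520],(400,400))]))
E
```

```text
[ 2.75436091 -0.56796323  1.32585009] [ 5.7183305   8.43198103 18.87730235] [ 0.77889701 -0.44057626  0.67980226] [-5.75786345  8.69980451 18.74328044]
```

View pics/r4.png

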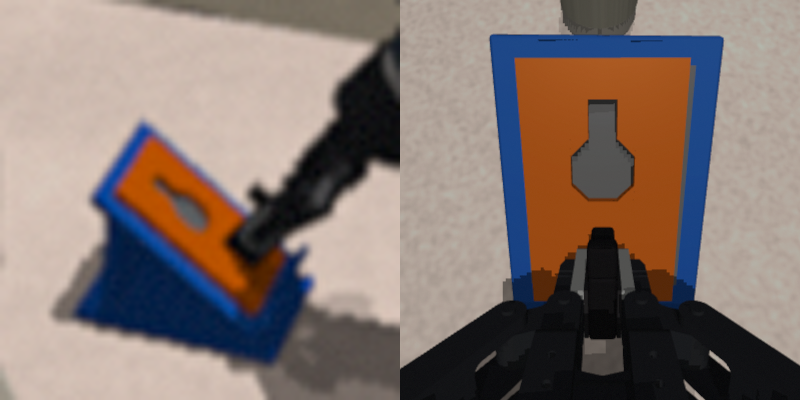

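```bash
python3 - <<'E'
from h import *
s=ld("w3"); L=np.radians(35)
k=lambda r:(120+605*1.0,r)
print("face top edge",proj(s,face(REST,np.array([[.077,0,0]]),L)),"obs row ~36-37")
for p in (-.004,-.002,0,.003): print(p,proj(s,face(REST,np.array([[p+.065,0,.006]]),L)))
E
```

```text
face top edge [[322.8941944   35.76562391]] obs row ~36-37
-0.004 [[322.84314687  72.15551886]]
-0.002 [[322.85187465  67.48647993]]
0 [[322.8606762   62.77797175]]
0.003 [[322.87401893  55.64010282]]
```

Request:
apply_moves:
  rows:
    - {"dx": 0, "dy": 0, "dz": -0.1, "ax": 0, "ay": 0, "az": 0, "gripper": 0}
    - {"dx": 0, "dy": 0, "dz": -0.15, "ax": 0, "ay": 0, "az": 0, "gripper": 0}
    - {"dx": 0, "dy": 0, "dz": -0.15, "ax": 0, "ay": 0, "az": 0, "gripper": 0}
    - {"dx": -0.1, "dy": 0, "dz": -0.15, "ax": 0, "ay": 0, "az": 0, "gripper": 0}
    - {"dx": -0.15, "dy": 0, "dz": -0.15, "ax": 0, "ay": 0, "az": 0, "gripper": 0}
    - {"dx": -0.2, "dy": 0, "dz": -0.15, "ax": 0, "ay": 0, "az": 0, "gripper": 0}
    - {"dx": -0.25, "dy": 0, "dz": -0.15, "ax": 0, "ay": 0, "az": 0, "gripper": 0}
    - {"dx": -0.25, "dy": 0, "dz": -0.15, "ax": 0, "ay": 0, "az": 0, "gripper": 0}
    - {"dx": -0.25, "dy": 0, "dz": -0.15, "ax": 0, "ay": 0, "az": 0, "gripper": 0}
    - {"dx": -0.25, "dy": 0, "dz": -0.15, "ax": 0, "ay": 0, "az": 0, "gripper": 0}

```text
time_s: 19.6
tool_pos: [0.4704, -0.3166, 0.0741]
orientation: [[0.818, -0.046, 0.573], [-0.037, -0.999, -0.027], [0.574, 0.0, -0.819]]
contact_force: [1.2, 0.3, 5.0]
grip_width: 0.131
```

```bash
cat >> h.py <<'E'
def fstat(robot,v,ang,g):
    st=robot.state(); F=R.from_euler('ZY',[v[2],-ang])
    print("p(mm)",((F.inv().apply(st["tool_pos"]-v[[0,1,3]])-g)*1000).round(2),"F",F.inv().apply(st["contact_force"]).round(1),"ang err",(F*R.from_matrix(np.diag([1,-1,-1]))).inv().__mul__(R.from_matrix(st["orientation"])).as_rotvec().round(3),"w",round(st["grip_width"],3))
    return st
E
python3 - <<'E'
from h import *
from cell import robot
fstat(robot,REST,np.radians(35),np.array([-.032,0,.034]))
E
```

```text
p(mm) [-2.56 -0.76  1.35] F [3.9 0.3 3.4] ang err [-0.001  0.001  0.001] w 0.131
```

Request:
apply_moves:
  rows:
    - {"dx": 0, "dy": 0, "dz": 0, "ax": 0, "ay": 0, "az": 0, "gripper": 0.3}
    - {"dx": 0, "dy": 0, "dz": 0, "ax": 0, "ay": 0, "az": 0, "gripper": 0.8}
    - {"dx": 0, "dy": 0, "dz": 0, "ax": 0, "ay": 0, "az": 0, "gripper": 0.8}
    - {"dx": 0, "dy": 0, "dz": 0, "ax": 0, "ay": 0, "az": 0, "gripper": 0.8}
    - {"dx": 0, "dy": 0, "dz": 0, "ax": 0, "ay": 0, "az": 0, "gripper": 0.8}
    - {"dx": 0, "dy": 0, "dz": -2, "ax": 0, "ay": 0, "az": 0, "gripper": 0.8}
    - {"dx": 0, "dy": 0, "dz": -5, "ax": 0, "ay": 0, "az": 0, "gripper": 0.8}
    - {"dx": 0, "dy": 0, "dz": -9, "ax": 0, "ay": 0, "az": 0, "gripper": 0.8}
    - {"dx": 0, "dy": 0, "dz": -12, "ax": 0, "ay": 0, "az": 0, "gripper": 0.8}
    - {"dx": 0, "dy": 0, "dz": -12, "ax": 0, "ay": 0, "az": 0, "gripper": 0.8}

```text
time_s: 20.6
tool_pos: [0.4011, -0.315, 0.1757]
orientation: [[0.817, -0.047, 0.575], [-0.035, -0.999, -0.032], [0.576, 0.006, -0.818]]
contact_force: [-0.0, -0.9, 0.4]
grip_width: 0.796
```

```bash
python3 - <<'E'
from h import *
from cell import robot
st=fstat(robot,REST,np.radians(35),np.array([-.032,0,.034])); print(st["q"].round(2),st["tool_pos"])
s=wsnap(robot,"w4"); L=np.radians(35)
hsv=cv2.cvtColor(s["color"],cv2.COLOR_BGR2HSV); m=cv2.inRange(hsv,(5,150,50),(20,255,255))
n,l,t,c=cv2.connectedComponentsWithStats(m); i=1+np.argmax(t[1:,4]); print(t[i])
# contour points on plate-front plane z=.006 in face frame
F=R.from_euler('ZY',[REST[2],-L]); O=REST[[0,1,3]]
cn,_=cv2.findContours((l==i).astype(np.uint8),0,2); cn=max(cn,key=len)[:,0].astype(float)
P=[]
for u in cn:
    o,d=ray(s,u); o=F.inv().apply(o-O); d=F.inv().apply(d); P.append((o+d*(.006-o[2])/d[2])[:2])
print(cv2.minAreaRect((np.array(P)*1000).astype(np.float32)),np.array(P).max(0),np.array(P).min(0))
cv2.imwrite("pics/w4.png",s["color"])
T=tool(REST[2],0); go(st,[.43,-.30,.24],T)
E
```

```text
p(mm) [ -1.08  -2.28 124.29] F [ 0.2 -0.9  0.3] ang err [-0.006  0.003 -0.002] w 0.796
[-1.15 -0.23  2.25  0.69  0.93  0.1 ] [ 0.40112394 -0.31497162  0.17569073]
[  271    73    99   149 11314]
((-2.839221954345703, -0.31183624267578125), (80.35690307617188, 129.559814453125), 89.85527038574219) [0.06195026 0.03993927] [-0.06763145 -0.04064271]
d(cm) [ 6.01 -1.59 -3.65] a [-0.949 -0.011  2.995] min rows 21.0
```

View pics/w4.png

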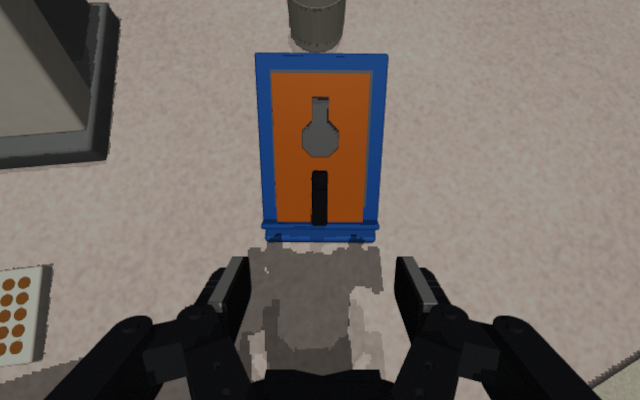

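The plate leans square on the rest (plate (272–370, 72–222), lower edge on the ledge at row ≈222), measured at x = -2.8 mm in the face frame; gripper is free. Now turning the hand for a vertical regrasp.

```bash
python3 - <<'E'
from h import *
from cell import robot
st=robot.state()
def down(yaw): 
    x=np.array([np.cos(yaw),np.sin(yaw),0]); z=np.array([0,0,-1.]); return np.c_[x,np.cross(z,x),z]
go(st,[.42,-.31,.25],down(1.3)); go(st,[.42,-.31,.25],down(.3))
E
```

```text
d(cm) [ 5.91 -0.46 -5.19] a [ 0.414 -0.513 -1.3  ] min rows 10.0
d(cm) [ 5.91 -0.46 -5.19] a [ 0.109 -0.605 -0.334] min rows 5.0
```

Request:
apply_moves:
  rows:
    - {"dx": 0, "dy": 0, "dz": -5, "ax": 0, "ay": 0, "az": 0, "gripper": 0.8}
    - {"dx": 5.9, "dy": -0.5, "dz": -5.2, "ax": 0.414, "ay": -0.513, "az": -1.3, "gripper": 0.8}
    - {"dx": 5.9, "dy": -0.5, "dz": -5.2, "ax": 0.414, "ay": -0.513, "az": -1.3, "gripper": 0.8}
    - {"dx": 5.9, "dy": -0.5, "dz": -5.2, "ax": 0.414, "ay": -0.513, "az": -1.3, "gripper": 0.8}
    - {"dx": 5.9, "dy": -0.5, "dz": -5.2, "ax": 0.414, "ay": -0.513, "az": -1.3, "gripper": 0.8}
    - {"dx": 5.9, "dy": -0.5, "dz": -5.2, "ax": 0.414, "ay": -0.513, "az": -1.3, "gripper": 0.8}
    - {"dx": 5.9, "dy": -0.5, "dz": -5.2, "ax": 0.414, "ay": -0.513, "az": -1.3, "gripper": 0.8}
    - {"dx": 5.9, "dy": -0.5, "dz": -5.2, "ax": 0.414, "ay": -0.513, "az": -1.3, "gripper": 0.8}
    - {"dx": 5.9, "dy": -0.5, "dz": -5.2, "ax": 0.414, "ay": -0.513, "az": -1.3, "gripper": 0.8}
    - {"dx": 5.9, "dy": -0.5, "dz": -5.2, "ax": 0.414, "ay": -0.513, "az": -1.3, "gripper": 0.8}

```text
time_s: 21.65
tool_pos: [0.4204, -0.3082, 0.2462]
orientation: [[0.351, 0.936, 0.035], [0.935, -0.352, 0.032], [0.043, 0.021, -0.999]]
contact_force: [0.3, 0.2, -0.8]
grip_width: 0.799
```

```bash
python3 - <<'E'
from h import *
from cell import robot
st=robot.state(); print(st["q"].round(2),st["tool_pos"])
L=np.radians(35); h=np.array([-.0028,0,0]); gv=np.array([-.0376,0,.0334])
x=face(REST,h+gv,L); print(x); T=tool(REST[2]-.001,0)
go(st,x+[0,0,.13],T); go(st,x,T)
E
```

```text
[-0.87 -0.07  1.89  0.05  1.33 -0.53] [ 0.42035998 -0.30817724  0.24616376]
[ 0.4668017  -0.31564949  0.06918719]
d(cm) [0.73 4.51 4.83] a [ 0.055 -0.009 -1.884] min rows 13.0
d(cm) [ 0.18  4.23 17.82] a [ 0.055 -0.009 -1.884] min rows 13.0
```

Request:
apply_moves:
  rows:
    - {"dx": 0.7, "dy": 4.5, "dz": 3, "ax": 0.055, "ay": -0.009, "az": -1.884, "gripper": 0.8}
    - {"dx": 0.7, "dy": 4.5, "dz": 3, "ax": 0.055, "ay": -0.009, "az": -1.884, "gripper": 0.8}
    - {"dx": 0.7, "dy": 4.5, "dz": 3, "ax": 0.055, "ay": -0.009, "az": -1.884, "gripper": 0.8}
    - {"dx": 0.7, "dy": 4.5, "dz": 3, "ax": 0.055, "ay": -0.009, "az": -1.884, "gripper": 0.8}
    - {"dx": 0.7, "dy": 4.5, "dz": 3, "ax": 0.055, "ay": -0.009, "az": -1.884, "gripper": 0.8}
    - {"dx": 0.7, "dy": 4.5, "dz": 3, "ax": 0.055, "ay": -0.009, "az": -1.884, "gripper": 0.8}
    - {"dx": 0.7, "dy": 4.5, "dz": 3, "ax": 0.055, "ay": -0.009, "az": -1.884, "gripper": 0.8}
    - {"dx": 0.7, "dy": 4.5, "dz": 3, "ax": 0.055, "ay": -0.009, "az": -1.884, "gripper": 0.8}
    - {"dx": 0.7, "dy": 4.5, "dz": 3, "ax": 0.055, "ay": -0.009, "az": -1.884, "gripper": 0.8}
    - {"dx": 0.7, "dy": 4.5, "dz": 3, "ax": 0.055, "ay": -0.009, "az": -1.884, "gripper": 0.8}

```text
time_s: 22.65
tool_pos: [0.4658, -0.3164, 0.2172]
orientation: [[-0.909, 0.416, 0.003], [0.416, 0.909, 0.013], [0.003, 0.013, -1.0]]
contact_force: [1.7, -0.4, -0.1]
grip_width: 0.803
```

```bash
python3 - <<'E'
from h import *
from cell import robot
st=robot.state(); print(st["q"].round(2),st["tool_pos"])
x=[.4668,-.3156,.0692]; T=tool(-.046,0); go(st,x,T)
E
```

```text
[-0.8   0.07  1.8   0.01  1.28 -1.95] [ 0.46584251 -0.31640653  0.21723402]
d(cm) [-0.1  -0.07 14.8 ] a [ 0.013 -0.001 -0.383] min rows 3.0
```

Request:
apply_moves:
  rows:
    - {"dx": -0.1, "dy": 0, "dz": 3, "ax": 0.01, "ay": 0, "az": -0.15, "gripper": 0.8}
    - {"dx": -0.1, "dy": -0.1, "dz": 5.5, "ax": 0.013, "ay": 0, "az": -0.3, "gripper": 0.8}
    - {"dx": -0.1, "dy": -0.1, "dz": 7, "ax": 0.013, "ay": 0, "az": -0.383, "gripper": 0.8}
    - {"dx": -0.1, "dy": -0.1, "dz": 10, "ax": 0.013, "ay": 0, "az": -0.383, "gripper": 0.8}
    - {"dx": -0.1, "dy": -0.1, "dz": 12.5, "ax": 0.013, "ay": 0, "az": -0.383, "gripper": 0.8}
    - {"dx": -0.1, "dy": -0.1, "dz": 14, "ax": 0.013, "ay": 0, "az": -0.383, "gripper": 0.8}
    - {"dx": -0.1, "dy": -0.1, "dz": 14.8, "ax": 0.013, "ay": 0, "az": -0.383, "gripper": 0.8}
    - {"dx": -0.1, "dy": -0.1, "dz": 14.8, "ax": 0.013, "ay": 0, "az": -0.383, "gripper": 0.8}
    - {"dx": -0.1, "dy": -0.1, "dz": 14.8, "ax": 0.013, "ay": 0, "az": -0.383, "gripper": 0.8}
    - {"dx": -0.1, "dy": -0.1, "dz": 14.8, "ax": 0.013, "ay": 0, "az": -0.383, "gripper": 0.8}

```text
time_s: 23.65
tool_pos: [0.4677, -0.318, 0.0731]
orientation: [[-0.999, 0.054, 0.004], [0.054, 0.999, -0.005], [-0.004, -0.004, -1.0]]
contact_force: [-0.6, -0.5, -0.4]
grip_width: 0.801
```

```bash
python3 - <<'E'
from h import *
from cell import robot
st=robot.state(); print(st["q"].round(2),st["tool_pos"],st["contact_force"]); go(st,[.4668,-.3156,.0692],tool(-.046,0))
E
```

```text
[-0.8   0.26  1.88 -0.    1.   -2.31] [ 0.4677136  -0.31795122  0.07307116] [-0.58765801 -0.52516407 -0.39331517]
d(cm) [0.11 0.23 0.39] a [-0.004  0.004 -0.008] min rows 1.0
```

Request:
apply_moves:
  rows:
    - {"dx": 0.1, "dy": 0.2, "dz": 0.3, "ax": 0, "ay": 0, "az": -0.008, "gripper": 0.8}
    - {"dx": 0.1, "dy": 0.2, "dz": 0.3, "ax": 0, "ay": 0, "az": -0.008, "gripper": 0.8}
    - {"dx": 0.1, "dy": 0.2, "dz": 0.3, "ax": 0, "ay": 0, "az": -0.008, "gripper": 0}
    - {"dx": 0.1, "dy": 0.2, "dz": 0.3, "ax": 0, "ay": 0, "az": -0.008, "gripper": 0}
    - {"dx": 0.1, "dy": 0.2, "dz": 0.3, "ax": 0, "ay": 0, "az": -0.008, "gripper": 0}
    - {"dx": 0.1, "dy": 0.2, "dz": 0.3, "ax": 0, "ay": 0, "az": -0.008, "gripper": 0}
    - {"dx": 0.1, "dy": 0.2, "dz": 0.3, "ax": 0, "ay": 0, "az": -0.008, "gripper": 0}
    - {"dx": 0.1, "dy": 0.2, "dz": 0.3, "ax": 0, "ay": 0, "az": -0.008, "gripper": 0}
    - {"dx": 0.1, "dy": 0.2, "dz": 0.3, "ax": 0, "ay": 0, "az": -0.008, "gripper": 0}
    - {"dx": 0.1, "dy": 0.2, "dz": 0.3, "ax": 0, "ay": 0, "az": -0.008, "gripper": 0}
  force: 80

```text
time_s: 24.65
tool_pos: [0.4662, -0.3154, 0.069]
orientation: [[-0.999, 0.046, 0.002], [0.046, 0.999, -0.003], [-0.002, -0.003, -1.0]]
contact_force: [1.1, -0.1, 3.3]
grip_width: 0.127
```

```bash
python3 - <<'E'
from h import *
from cell import robot
st=robot.state(); L=np.radians(35); F=R.from_euler('ZY',[REST[2],-L])
# hanger pose on rest -> hanger-in-tool transform
Hp=face(REST,np.array([-.0028,-.0003,0]),L); HR=F.as_matrix()
M=st["orientation"]; np.savez("hang.npz",p=M.T@(Hp-st["tool_pos"]),R=M.T@HR)
print("TCP in hanger mm",1000*HR.T@(st["tool_pos"]-Hp),"euler",R.from_matrix(HR.T@M).as_rotvec())
print(st["contact_force"],st["grip_width"])
go(st,st["tool_pos"]+[-.02,0,.15],M)
E
```

```text
TCP in hanger mm [-38.19865427   0.52692411  33.58719728] euler [-7.71024118e-05 -2.53301883e+00  4.20376466e-03]
[ 1.12915626 -0.07844744  3.30727165] 0.12690730998397734
d(cm) [  1.96  -0.14 -15.  ] a [0. 0. 0.] min rows 4.0
```

```bash
cat >> h.py <<'E'
def hang_tcp(v,p,ang=np.radians(65)):
    h=np.load("hang.npz"); HR=R.from_euler('ZY',[v[2],-ang]).as_matrix(); Hp=face(v,np.array(p),ang)
    TR=HR@h["R"].T; return Hp-TR@h["p"],TR
def hang_now(st,v,ang=np.radians(65)):
    h=np.load("hang.npz"); F=R.from_euler('ZY',[v[2],-ang]); M=st["orientation"]
    p=F.inv().apply(st["tool_pos"]+M@h["p"]-v[[0,1,3]]); print("hanger in screw frame mm",(p*1000).round(2),"rot",(F.inv()*R.from_matrix(M@h["R"])).as_rotvec().round(3),"F",F.inv().apply(st["contact_force"]).round(1),"w",round(st["grip_width"],3))
E
python3 - <<'E'
from h import *
from cell import robot
st=robot.state()
for p in ([-.012,0,.12],[-.012,0,.06],[-.012,0,.025],[-.012,0,.001],[-.042,0,.001]):
    x,T=hang_tcp(SCR,p); print(x.round(3),T[:,2].round(2),wr(T,-.2,1.7)); go(st,x,T)
E
```

```text
[0.46  0.017 0.176] [ 0.5   0.02 -0.86] [0.15, 0.93, -1.88]
d(cm) [  2.15  33.17 -10.85] a [-0.025 -0.523 -0.089] min rows 7.0
[0.514 0.02  0.151] [ 0.5   0.02 -0.86] [0.15, 0.93, -1.88]
d(cm) [-3.26 33.68 -8.3 ] a [-0.025 -0.523 -0.089] min rows 7.0
[0.546 0.021 0.136] [ 0.5   0.02 -0.86] [0.15, 0.93, -1.88]
d(cm) [-6.41 33.99 -6.81] a [-0.025 -0.523 -0.089] min rows 8.0
[0.567 0.022 0.126] [ 0.5   0.02 -0.86] [0.15, 0.93, -1.88]
d(cm) [-8.57 34.19 -5.8 ] a [-0.025 -0.523 -0.089] min rows 8.0
[0.555 0.022 0.099] [ 0.5   0.02 -0.86] [0.15, 0.93, -1.88]
d(cm) [-7.31 34.08 -3.08] a [-0.025 -0.523 -0.089] min rows 7.0
```

Request:
apply_moves:
  rows:
    - {"dx": 0.3, "dy": 0, "dz": -1, "ax": 0, "ay": 0, "az": 0, "gripper": 0}
    - {"dx": 0.6, "dy": 0, "dz": -3, "ax": 0, "ay": 0, "az": 0, "gripper": 0}
    - {"dx": 1, "dy": 0, "dz": -6, "ax": 0, "ay": 0, "az": 0, "gripper": 0}
    - {"dx": 1.5, "dy": 0, "dz": -9, "ax": 0, "ay": 0, "az": 0, "gripper": 0}
    - {"dx": 2, "dy": 0, "dz": -12, "ax": 0, "ay": 0, "az": 0, "gripper": 0}
    - {"dx": 3, "dy": 0, "dz": -15, "ax": 0, "ay": 0, "az": 0, "gripper": 0}
    - {"dx": 5, "dy": 0, "dz": -17, "ax": 0, "ay": 0, "az": 0, "gripper": 0}
    - {"dx": 7, "dy": 3, "dz": -17, "ax": 0, "ay": -0.1, "az": 0, "gripper": 0}
    - {"dx": 8, "dy": 7, "dz": -17, "ax": 0, "ay": -0.2, "az": 0, "gripper": 0}
    - {"dx": 8, "dy": 10, "dz": -17, "ax": 0, "ay": -0.2, "az": 0, "gripper": 0}

```text
time_s: 25.65
tool_pos: [0.3873, -0.2085, 0.2361]
orientation: [[-0.979, 0.048, 0.199], [0.047, 0.999, -0.009], [-0.199, 0.0, -0.98]]
contact_force: [0.9, -0.4, -0.4]
grip_width: 0.131
```

```bash
python3 - <<'E'
from h import *
from cell import robot
st=robot.state(); print(st["q"].round(2),st["tool_pos"])
for p in ([-.012,0,.12],[-.012,0,.06]):
    x,T=hang_tcp(SCR,p); go(st,x,T)
E
```

```text
[-0.83 -0.39  2.18  0.15  1.22 -2.4 ] [ 0.38727728 -0.20849895  0.23608049]
d(cm) [-4.84 22.9   7.07] a [-0.031 -0.325 -0.089] min rows 5.0
d(cm) [-9.64 23.42 10.64] a [-0.031 -0.325 -0.089] min rows 6.0
```

Request:
apply_moves:
  rows:
    - {"dx": 0, "dy": 4, "dz": 0, "ax": 0, "ay": -0.1, "az": 0, "gripper": 0}
    - {"dx": 0, "dy": 8, "dz": 0, "ax": -0.01, "ay": -0.2, "az": -0.03, "gripper": 0}
    - {"dx": -1, "dy": 12, "dz": 1, "ax": -0.02, "ay": -0.3, "az": -0.06, "gripper": 0}
    - {"dx": -2, "dy": 16, "dz": 2, "ax": -0.031, "ay": -0.325, "az": -0.089, "gripper": 0}
    - {"dx": -3, "dy": 20, "dz": 4, "ax": -0.031, "ay": -0.325, "az": -0.089, "gripper": 0}
    - {"dx": -4, "dy": 22.9, "dz": 5.5, "ax": -0.031, "ay": -0.325, "az": -0.089, "gripper": 0}
    - {"dx": -4.8, "dy": 22.9, "dz": 7.1, "ax": -0.031, "ay": -0.325, "az": -0.089, "gripper": 0}
    - {"dx": -4.8, "dy": 22.9, "dz": 7.1, "ax": -0.031, "ay": -0.325, "az": -0.089, "gripper": 0}
    - {"dx": -4.8, "dy": 22.9, "dz": 7.1, "ax": -0.031, "ay": -0.325, "az": -0.089, "gripper": 0}
    - {"dx": -4.8, "dy": 22.9, "dz": 7.1, "ax": -0.031, "ay": -0.325, "az": -0.089, "gripper": 0}

```text
time_s: 26.65
tool_pos: [0.462, 0.0139, 0.1785]
orientation: [[-0.863, -0.046, 0.503], [-0.043, 0.999, 0.018], [-0.503, -0.006, -0.864]]
contact_force: [0.1, -0.1, -0.7]
grip_width: 0.132
```

```bash
python3 - <<'E'
from h import *
from cell import robot
st=robot.state(); print(st["q"].round(2),st["tool_pos"]); hang_now(st,SCR)
for p in ([-.012,0,.045],[-.012,0,.02]):
    x,T=hang_tcp(SCR,p); go(st,x,T)
s=wsnap(robot,"w5"); h=np.load("hang.npz")
H=lambda q: st["tool_pos"]+st["orientation"]@(h["p"]+h["R"]@np.array(q))
print("pred hole",proj(s,H([.012,0,.006])),"corners",[proj(s,H([a,b,.006]))[0].round(1).tolist() for a in(.065,) for b in(.04,-.04)],"head",proj(s,face(SCR,np.array([[0,0,.017]]),np.radians(65))))
hsv=cv2.cvtColor(s["color"],cv2.COLOR_BGR2HSV); m=cv2.inRange(hsv,(5,150,40),(20,255,255))
n,l,t,c=cv2.connectedComponentsWithStats(m); print(t[t[:,4]>1000])
E
```

```text
[-0.31 -0.47  2.39  0.26  0.73 -2.08] [0.46204111 0.01390418 0.17854351]
hanger in screw frame mm [ -9.11  -3.32 119.03] rot [-0.001 -0.002  0.004] F [-0.6 -0.1 -0.4] w 0.132
d(cm) [-3.99  0.37  6.24] a [-0.003  0.002  0.003] min rows 2.0
d(cm) [-5.41  0.38  8.29] a [-0.003  0.002  0.003] min rows 2.0
pred hole [[319.88687232 381.34049345]] corners [[407.2, 511.0], [232.0, 510.4]] head [[325.38335179 343.059504  ]]
[[     0      0    640    400 247219]
 [   246    230    152     80   6087]]
```

Request:
apply_moves:
  rows:
    - {"dx": -1, "dy": 0.1, "dz": 2, "ax": -0.003, "ay": 0.002, "az": 0.003, "gripper": 0}
    - {"dx": -2.5, "dy": 0.3, "dz": 4, "ax": -0.003, "ay": 0.002, "az": 0.003, "gripper": 0}
    - {"dx": -3.6, "dy": 0.37, "dz": 5.5, "ax": -0.003, "ay": 0.002, "az": 0.003, "gripper": 0}
    - {"dx": -4.4, "dy": 0.37, "dz": 6.8, "ax": -0.003, "ay": 0.002, "az": 0.003, "gripper": 0}
    - {"dx": -4.8, "dy": 0.37, "dz": 7.4, "ax": -0.003, "ay": 0.002, "az": 0.003, "gripper": 0}
    - {"dx": -4.8, "dy": 0.37, "dz": 7.4, "ax": -0.003, "ay": 0.002, "az": 0.003, "gripper": 0}
    - {"dx": -4.8, "dy": 0.37, "dz": 7.4, "ax": -0.003, "ay": 0.002, "az": 0.003, "gripper": 0}
    - {"dx": -4.8, "dy": 0.37, "dz": 7.4, "ax": -0.003, "ay": 0.002, "az": 0.003, "gripper": 0}
    - {"dx": -4.8, "dy": 0.37, "dz": 7.4, "ax": -0.003, "ay": 0.002, "az": 0.003, "gripper": 0}
    - {"dx": -4.8, "dy": 0.37, "dz": 7.4, "ax": -0.003, "ay": 0.002, "az": 0.003, "gripper": 0}

```text
time_s: 27.7
tool_pos: [0.5404, 0.0219, 0.1383]
orientation: [[-0.864, -0.047, 0.501], [-0.041, 0.999, 0.022], [-0.501, -0.001, -0.865]]
contact_force: [0.2, -0.2, -1.9]
grip_width: 0.127
```

```bash
python3 - <<'E'
from h import *
from cell import robot
st=robot.state(); hang_now(st,SCR); G=np.radians(65); h=np.load("hang.npz")
H=lambda q: st["tool_pos"]+st["orientation"]@(h["p"]+h["R"]@np.array(q))
ims=[]
def mask(s):
    hsv=cv2.cvtColor(s["color"],cv2.COLOR_BGR2HSV); return cv2.inRange(hsv,(5,150,40),(20,255,255))
for nme in("side","top"):
    s=robot.snapshot(nme); np.savez(nme+"6.npz",**s)
    C=[proj(s,H([a,b,.006]))[0].round(1).tolist() for a in(.065,-.065) for b in(.04,-.04)]
    hd=proj(s,face(SCR,np.array([[0,0,.017]]),G))[0]; ho=proj(s,H([.012,0,.003]))[0]
    print(nme,"corners",C,"head",hd.round(1),"hole",ho.round(1))
    n,l,t,c=cv2.connectedComponentsWithStats(mask(s)); x,y=np.mean(C,0)
    for i in range(1,n):
        if t[i,4]>60 and abs(c[i]-[x,y]).max()<60: print(t[i],c[i].round(1))
for p in([-.012,0,.018],[-.012,0,.002]):
    x,T=hang_tcp(SCR,p); go(st,x,T)
E
```

```text
hanger in screw frame mm [-12.45   0.78  30.61] rot [ 0.001  0.001 -0.   ] F [-1.7 -0.2 -1. ] w 0.127
side corners [[289.4, 172.5], [297.3, 157.4], [307.7, 208.8], [314.6, 193.0]] head [295.  180.9] hole [300. 180.]
[289 159  23  51 489] [300.2 182.8]
top corners [[321.4, 171.2], [353.5, 169.2], [322.3, 196.8], [351.5, 195.0]] head [336.9 174.8] hole [337.1 180.3]
[323 169  31  29 727] [337.2 182.4]
d(cm) [-0.76 -0.07  1.01] a [ 0.001 -0.001  0.   ] min rows 1.0
d(cm) [-1.67 -0.07  2.32] a [ 0.001 -0.001  0.   ] min rows 1.0
```

Request:
apply_moves:
  rows:
    - {"dx": -0.4, "dy": -0.04, "dz": 0.5, "ax": 0, "ay": 0, "az": 0, "gripper": 0}
    - {"dx": -0.7, "dy": -0.07, "dz": 1.0, "ax": 0, "ay": 0, "az": 0, "gripper": 0}
    - {"dx": -0.8, "dy": -0.07, "dz": 1.15, "ax": 0, "ay": 0, "az": 0, "gripper": 0}
    - {"dx": -0.9, "dy": -0.07, "dz": 1.25, "ax": 0, "ay": 0, "az": 0, "gripper": 0}
    - {"dx": -1.0, "dy": -0.07, "dz": 1.35, "ax": 0, "ay": 0, "az": 0, "gripper": 0}
    - {"dx": -1.07, "dy": -0.07, "dz": 1.45, "ax": 0, "ay": 0, "az": 0, "gripper": 0}
    - {"dx": -1.1, "dy": -0.07, "dz": 1.5, "ax": 0, "ay": 0, "az": 0, "gripper": 0}
    - {"dx": -1.1, "dy": -0.07, "dz": 1.5, "ax": 0, "ay": 0, "az": 0, "gripper": 0}
    - {"dx": -1.1, "dy": -0.07, "dz": 1.5, "ax": 0, "ay": 0, "az": 0, "gripper": 0}
    - {"dx": -1.1, "dy": -0.07, "dz": 1.5, "ax": 0, "ay": 0, "az": 0, "gripper": 0}

```text
time_s: 28.8
tool_pos: [0.5576, 0.022, 0.1305]
orientation: [[-0.864, -0.047, 0.501], [-0.041, 0.999, 0.022], [-0.501, -0.001, -0.865]]
contact_force: [0.2, -0.8, -0.6]
grip_width: 0.128
```

```bash
python3 - <<'E'
from h import *
from cell import robot
st=robot.state(); hang_now(st,SCR); x,T=hang_tcp(SCR,[-.012,0,.002]); go(st,x,T)
E
```

```text
hanger in screw frame mm [-12.23   0.07  11.77] rot [ 0.001  0.001 -0.   ] F [-0.5 -0.8 -0.4] w 0.128
d(cm) [-0.58 -0.    0.79] a [ 0.001 -0.001  0.   ] min rows 1.0
```

Request:
apply_moves:
  rows:
    - {"dx": -0.1, "dy": 0, "dz": 0.15, "ax": 0, "ay": 0, "az": 0, "gripper": 0}
    - {"dx": -0.2, "dy": 0, "dz": 0.3, "ax": 0, "ay": 0, "az": 0, "gripper": 0}
    - {"dx": -0.3, "dy": 0, "dz": 0.42, "ax": 0, "ay": 0, "az": 0, "gripper": 0}
    - {"dx": -0.37, "dy": 0, "dz": 0.52, "ax": 0, "ay": 0, "az": 0, "gripper": 0}
    - {"dx": -0.43, "dy": 0, "dz": 0.6, "ax": 0, "ay": 0, "az": 0, "gripper": 0}
    - {"dx": -0.48, "dy": 0, "dz": 0.66, "ax": 0, "ay": 0, "az": 0, "gripper": 0}
    - {"dx": -0.53, "dy": 0, "dz": 0.72, "ax": 0, "ay": 0, "az": 0, "gripper": 0}
    - {"dx": -0.58, "dy": 0, "dz": 0.79, "ax": 0, "ay": 0, "az": 0, "gripper": 0}
    - {"dx": -0.58, "dy": 0, "dz": 0.79, "ax": 0, "ay": 0, "az": 0, "gripper": 0}
    - {"dx": -0.58, "dy": 0, "dz": 0.79, "ax": 0, "ay": 0, "az": 0, "gripper": 0}

```text
time_s: 29.8
tool_pos: [0.5654, 0.0222, 0.1269]
orientation: [[-0.866, -0.048, 0.498], [-0.043, 0.999, 0.023], [-0.498, -0.002, -0.867]]
contact_force: [-22.3, -5.3, 16.3]
grip_width: 0.129
```

```bash
python3 - <<'E'
from h import *
from cell import robot
st=robot.state(); hang_now(st,SCR)
for p in([-.012,0,-.001],[-.022,0,.001],[-.042,0,.001]): x,T=hang_tcp(SCR,p); go(st,x,T)
E
```

```text
hanger in screw frame mm [-12.37  -0.04   3.06] rot [0.002 0.004 0.001] F [ 5.3 -4.2 27.3] w 0.129
d(cm) [-0.26  0.01  0.33] a [ 0.002 -0.004  0.002] min rows 1.0
d(cm) [0.67 0.02 0.74] a [ 0.002 -0.004  0.002] min rows 1.0
d(cm) [2.31 0.02 1.89] a [ 0.002 -0.004  0.002] min rows 1.0
```

Request:
apply_moves:
  rows:
    - {"dx": 0.06, "dy": 0, "dz": -0.08, "ax": 0, "ay": 0, "az": 0, "gripper": 0}
    - {"dx": 0.08, "dy": 0, "dz": -0.12, "ax": 0, "ay": 0, "az": 0, "gripper": 0}
    - {"dx": 0.33, "dy": 0, "dz": 0.05, "ax": 0, "ay": 0, "az": 0, "gripper": 0}
    - {"dx": 0.6, "dy": 0, "dz": 0.24, "ax": 0, "ay": 0, "az": 0, "gripper": 0}
    - {"dx": 0.9, "dy": 0, "dz": 0.45, "ax": 0, "ay": 0, "az": 0, "gripper": 0}
    - {"dx": 1.2, "dy": 0, "dz": 0.66, "ax": 0, "ay": 0, "az": 0, "gripper": 0}
    - {"dx": 1.4, "dy": 0, "dz": 0.8, "ax": 0, "ay": 0, "az": 0, "gripper": 0}
    - {"dx": 1.56, "dy": 0, "dz": 0.92, "ax": 0, "ay": 0, "az": 0, "gripper": 0}
    - {"dx": 1.72, "dy": 0, "dz": 1.03, "ax": 0, "ay": 0, "az": 0, "gripper": 0}
    - {"dx": 1.72, "dy": 0, "dz": 1.03, "ax": 0, "ay": 0, "az": 0, "gripper": 0}

```text
time_s: 30.8
tool_pos: [0.5632, 0.0213, 0.1203]
orientation: [[-0.856, -0.049, 0.515], [-0.045, 0.999, 0.021], [-0.515, -0.005, -0.857]]
contact_force: [-50.9, 1.3, 69.2]
grip_width: 0.128
```

```bash
python3 - <<'E'
from h import *
from cell import robot
st=robot.state(); hang_now(st,SCR); print(st["torque"])
for p in([-.042,0,.003],[-.046,0,.003]): x,T=hang_tcp(SCR,p); go(st,x,T)
E
```

```text
hanger in screw frame mm [-18.61  -0.65   3.06] rot [ 0.002 -0.015  0.004] F [41.3  3.7 75.2] w 0.128
[0.65297899 1.62997607 0.77706659]
d(cm) [1.93 0.1  1.24] a [-0.001  0.015  0.005] min rows 1.0
d(cm) [2.26 0.1  1.46] a [-0.001  0.015  0.005] min rows 1.0
```

Unexpected resistance (75 N normal, stuck after about 6 mm of slide). Backing off to relieve it and looking before going on.

Request:
apply_moves:
  rows:
    - {"dx": -0.5, "dy": 0, "dz": -0.35, "ax": 0, "ay": 0, "az": 0, "gripper": 0}
    - {"dx": -1.0, "dy": 0, "dz": -0.7, "ax": 0, "ay": 0, "az": 0, "gripper": 0}
    - {"dx": -1.3, "dy": 0, "dz": -0.9, "ax": 0, "ay": 0, "az": 0, "gripper": 0}
    - {"dx": -1.6, "dy": 0, "dz": -1.15, "ax": 0, "ay": 0, "az": 0, "gripper": 0}
    - {"dx": -1.64, "dy": 0, "dz": -1.15, "ax": 0, "ay": 0, "az": 0, "gripper": 0}
    - {"dx": -1.64, "dy": 0, "dz": -1.15, "ax": 0, "ay": 0, "az": 0, "gripper": 0}
    - {"dx": -1.64, "dy": 0, "dz": -1.15, "ax": 0, "ay": 0, "az": 0, "gripper": 0}
    - {"dx": -1.64, "dy": 0, "dz": -1.15, "ax": 0, "ay": 0, "az": 0, "gripper": 0}
    - {"dx": -1.64, "dy": 0, "dz": -1.15, "ax": 0, "ay": 0, "az": 0, "gripper": 0}
    - {"dx": -1.64, "dy": 0, "dz": -1.15, "ax": 0, "ay": 0, "az": 0, "gripper": 0}

```text
time_s: 31.8
tool_pos: [0.5648, 0.0225, 0.1263]
orientation: [[-0.865, -0.047, 0.499], [-0.041, 0.999, 0.023], [-0.5, -0.001, -0.866]]
contact_force: [-5.6, 0.6, -0.7]
grip_width: 0.129
```

```bash
python3 - <<'E'
from h import *
from cell import robot
st=robot.state(); hang_now(st,SCR); G=np.radians(65); h=np.load("hang.npz")
H=lambda q: st["tool_pos"]+st["orientation"]@(h["p"]+h["R"]@np.array(q))
s=robot.snapshot("side"); np.savez("side7.npz",**s); t=robot.snapshot("top"); np.savez("top7.npz",**t); w=wsnap(robot,"w7")
def mask(s):
    hsv=cv2.cvtColor(s["color"],cv2.COLOR_BGR2HSV); return cv2.inRange(hsv,(5,150,40),(20,255,255))
for nm,q,C in(("side",s,(300,185)),("top",t,(337,182)),("w",w,(322,270))):
    n,l,tt,c=cv2.connectedComponentsWithStats(mask(q))
    for i in range(1,n):
        if tt[i,4]>60 and abs(c[i]-C).max()<60: print(nm,tt[i],c[i].round(1))
    print([proj(q,H([a,b,.006]))[0].round(1).tolist() for a in(.065,-.065) for b in(.04,-.04)])
# wrist: lower edge of plate -> check hanger-in-hand
import numpy as np
a=crop(s,270,140,66,72,6); b=crop(t,310,145,60,60,6); 
a=cv2.resize(s["color"][145:220,270:330],(480,600),interpolation=cv2.INTER_CUBIC)
b=cv2.resize(t["color"][150:200,312:362],(320,320),interpolation=cv2.INTER_CUBIC); c=cv2.resize(w["color"][180:400,180:460],(320,280))
cv2.imwrite("pics/last.png",np.hstack([a,np.vstack([b,c])]))
E
```

```text
hanger in screw frame mm [-13.09   0.26   3.4 ] rot [ 0.002  0.003 -0.001] F [-3.   0.9  4.8] w 0.129
side [281 161  24  50 477] [292.2 184.6]
[[281.1, 174.5], [289.4, 159.5], [299.7, 210.4], [306.9, 194.6]]
top [321 160  32  30 665] [336.7 173.7]
[[320.9, 162.2], [352.7, 160.2], [321.9, 188.4], [350.7, 186.6]]
w [ 246  230  152   80 6266] [321.9 258.6]
[[407.3, 511.0], [232.1, 510.4], [391.0, 229.7], [249.7, 229.6]]
```

View pics/last.png

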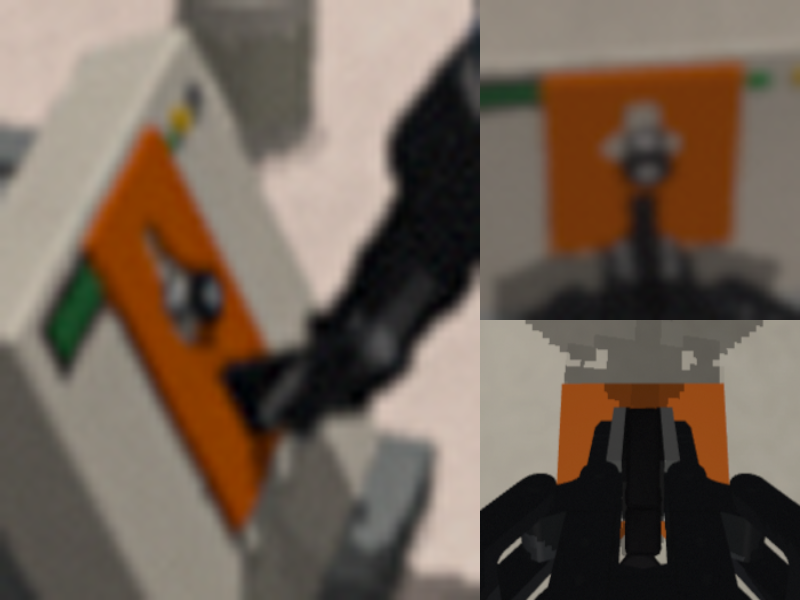

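The picture shows the black head sticking out through the big hole (side crop ≈(205,290); top crop ≈(645,160)) with the plate close to the front. So the hole is over the head, but the plate isn't lying quite flat. I'll lower the grip force so the plate can pivot between the pads, and press lightly to bed it flat.

Request:
apply_moves:
  rows:
    - {"dx": 0, "dy": 0, "dz": 0, "ax": 0, "ay": 0, "az": 0, "gripper": 0}
    - {"dx": 0, "dy": 0, "dz": 0, "ax": 0, "ay": 0, "az": 0, "gripper": 0}
    - {"dx": -0.05, "dy": 0, "dz": 0.08, "ax": 0, "ay": 0, "az": 0, "gripper": 0}
    - {"dx": -0.11, "dy": 0, "dz": 0.16, "ax": 0, "ay": 0, "az": 0, "gripper": 0}
    - {"dx": -0.16, "dy": 0, "dz": 0.25, "ax": 0, "ay": 0, "az": 0, "gripper": 0}
    - {"dx": -0.16, "dy": 0, "dz": 0.25, "ax": 0, "ay": 0, "az": 0, "gripper": 0}
    - {"dx": -0.16, "dy": 0, "dz": 0.25, "ax": 0, "ay": 0, "az": 0, "gripper": 0}
    - {"dx": -0.16, "dy": 0, "dz": 0.25, "ax": 0, "ay": 0, "az": 0, "gripper": 0}
    - {"dx": -0.16, "dy": 0, "dz": 0.25, "ax": 0, "ay": 0, "az": 0, "gripper": 0}
    - {"dx": -0.16, "dy": 0, "dz": 0.25, "ax": 0, "ay": 0, "az": 0, "gripper": 0}
  force: 20

```text
time_s: 32.95
tool_pos: [0.5656, 0.0225, 0.1254]
orientation: [[-0.868, -0.049, 0.495], [-0.043, 0.999, 0.023], [-0.496, -0.001, -0.869]]
contact_force: [-37.4, -5.3, 26.1]
grip_width: 0.128
```

```bash
cat >> h.py <<'E'
def hstat(robot):
    st=robot.state(); hang_now(st,SCR); print("torque screw axes",R.from_euler('ZY',[SCR[2],-np.radians(65)]).inv().apply(st["torque"]).round(2),st["time_s"]); return st
E
python3 - <<'E'
from h import *
from cell import robot
st=hstat(robot); w=wsnap(robot,"w8")
hsv=cv2.cvtColor(w["color"],cv2.COLOR_BGR2HSV); m=cv2.inRange(hsv,(5,150,40),(20,255,255))
print([np.nonzero(m[:,c])[0].min() for c in(260,290,320,350,380)])
w7=ld("w7"); hsv=cv2.cvtColor(w7["color"],cv2.COLOR_BGR2HSV); m=cv2.inRange(hsv,(5,150,40),(20,255,255))
print([np.nonzero(m[:,c])[0].min() for c in(260,290,320,350,380)])
h=np.load("hang.npz");H=lambda w,q:(w["origin"],)
E
```

```text
hanger in screw frame mm [-13.64   0.28   2.09] rot [0.003 0.007 0.   ] F [ 7.7 -3.5 45.1] w 0.128
torque screw axes [-0.41  2.98  0.32] 32.95
[np.int64(231), np.int64(231), np.int64(231), np.int64(231), np.int64(231)]
[np.int64(230), np.int64(230), np.int64(230), np.int64(230), np.int64(230)]
```

Force reads 45 N with the plate bedded. To tell whether the head rim or the neck blocks the slide, ease off and probe up-slope: 5 mm free means the head is still in the hole, about 11 mm means the plate is already behind it.

Request:
apply_moves:
  rows:
    - {"dx": 0.1, "dy": 0, "dz": -0.15, "ax": 0, "ay": 0, "az": 0, "gripper": 0}
    - {"dx": 0.13, "dy": 0, "dz": -0.2, "ax": 0, "ay": 0, "az": 0, "gripper": 0}
    - {"dx": 0, "dy": 0, "dz": -0.29, "ax": 0, "ay": 0, "az": 0, "gripper": 0}
    - {"dx": -0.12, "dy": 0, "dz": -0.37, "ax": 0, "ay": 0, "az": 0, "gripper": 0}
    - {"dx": -0.24, "dy": 0, "dz": -0.46, "ax": 0, "ay": 0, "az": 0, "gripper": 0}
    - {"dx": -0.36, "dy": 0, "dz": -0.54, "ax": 0, "ay": 0, "az": 0, "gripper": 0}
    - {"dx": -0.48, "dy": 0, "dz": -0.63, "ax": 0, "ay": 0, "az": 0, "gripper": 0}
    - {"dx": -0.53, "dy": 0, "dz": -0.66, "ax": 0, "ay": 0, "az": 0, "gripper": 0}
    - {"dx": -0.53, "dy": 0, "dz": -0.66, "ax": 0, "ay": 0, "az": 0, "gripper": 0}
    - {"dx": -0.53, "dy": 0, "dz": -0.66, "ax": 0, "ay": 0, "az": 0, "gripper": 0}
  force: 40

```text
time_s: 34.0
tool_pos: [0.5692, 0.0225, 0.1342]
orientation: [[-0.864, -0.047, 0.501], [-0.041, 0.999, 0.022], [-0.501, -0.001, -0.865]]
contact_force: [-0.1, 0.0, -1.2]
grip_width: 0.131
```

```bash
python3 - <<'E'
from h import *
from cell import robot
st=hstat(robot)
E
```

```text
hanger in screw frame mm [-3.98  0.05  2.78] rot [ 0.001  0.001 -0.   ] F [-1.1  0.  -0.4] w 0.131
torque screw axes [ 0.02  0.45 -0.03] 34.0
```

The plate slid 8 mm above centre with no force, so it is already behind the head, and the block was a friction jam (force ratio ≈0.54, the same as on the rest). I'll lift it 1.5 mm off the front (about 5 mm of play under the head) and slide again.

Request:
apply_moves:
  rows:
    - {"dx": 0.05, "dy": 0, "dz": -0.07, "ax": 0, "ay": 0, "az": 0, "gripper": 0}
    - {"dx": 0.08, "dy": 0, "dz": -0.12, "ax": 0, "ay": 0, "az": 0, "gripper": 0}
    - {"dx": 0.33, "dy": 0, "dz": 0.05, "ax": 0, "ay": 0, "az": 0, "gripper": 0}
    - {"dx": 0.57, "dy": 0, "dz": 0.22, "ax": 0, "ay": 0, "az": 0, "gripper": 0}
    - {"dx": 0.82, "dy": 0, "dz": 0.4, "ax": 0, "ay": 0, "az": 0, "gripper": 0}
    - {"dx": 1.07, "dy": 0, "dz": 0.57, "ax": 0, "ay": 0, "az": 0, "gripper": 0}
    - {"dx": 1.31, "dy": 0, "dz": 0.74, "ax": 0, "ay": 0, "az": 0, "gripper": 0}
    - {"dx": 1.47, "dy": 0, "dz": 0.86, "ax": 0, "ay": 0, "az": 0, "gripper": 0}
    - {"dx": 1.55, "dy": 0, "dz": 0.91, "ax": 0, "ay": 0, "az": 0, "gripper": 0}
    - {"dx": 1.55, "dy": 0, "dz": 0.91, "ax": 0, "ay": 0, "az": 0, "gripper": 0}

```text
time_s: 35.0
tool_pos: [0.5603, 0.0221, 0.1184]
orientation: [[-0.865, -0.047, 0.5], [-0.041, 0.999, 0.022], [-0.501, -0.001, -0.866]]
contact_force: [-1.0, -0.9, -1.9]
grip_width: 0.127
```

```bash
python3 - <<'E'
from h import *
from cell import robot
st=hstat(robot)
E
```

```text
hanger in screw frame mm [-22.13   0.05   4.21] rot [ 0.001  0.001 -0.   ] F [-2.2 -0.8  0.2] w 0.127
torque screw axes [ 0.02  0.46 -0.02] 35.0
```

Request:
apply_moves:
  rows:
    - {"dx": 0.25, "dy": 0, "dz": 0.17, "ax": 0, "ay": 0, "az": 0, "gripper": 0}
    - {"dx": 0.5, "dy": 0, "dz": 0.35, "ax": 0, "ay": 0, "az": 0, "gripper": 0}
    - {"dx": 0.74, "dy": 0, "dz": 0.52, "ax": 0, "ay": 0, "az": 0, "gripper": 0}
    - {"dx": 0.98, "dy": 0, "dz": 0.69, "ax": 0, "ay": 0, "az": 0, "gripper": 0}
    - {"dx": 1.15, "dy": 0, "dz": 0.8, "ax": 0, "ay": 0, "az": 0, "gripper": 0}
    - {"dx": 1.27, "dy": 0, "dz": 0.89, "ax": 0, "ay": 0, "az": 0, "gripper": 0}
    - {"dx": 1.35, "dy": 0, "dz": 0.95, "ax": 0, "ay": 0, "az": 0, "gripper": 0}
    - {"dx": 1.39, "dy": 0, "dz": 0.98, "ax": 0, "ay": 0, "az": 0, "gripper": 0}
    - {"dx": 1.39, "dy": 0, "dz": 0.98, "ax": 0, "ay": 0, "az": 0, "gripper": 0}
    - {"dx": 1.39, "dy": 0, "dz": 0.98, "ax": 0, "ay": 0, "az": 0, "gripper": 0}

```text
time_s: 36.0
tool_pos: [0.5534, 0.0217, 0.1032]
orientation: [[-0.864, -0.047, 0.501], [-0.041, 0.999, 0.022], [-0.501, -0.001, -0.865]]
contact_force: [0.1, -0.4, -1.5]
grip_width: 0.131
```

```bash
python3 - <<'E'
from h import *
from cell import robot
st=hstat(robot)
E
```

```text
hanger in screw frame mm [-3.878e+01  2.000e-02  4.080e+00] rot [ 0.001  0.001 -0.   ] F [-1.4 -0.4 -0.7] w 0.131
torque screw axes [ 0.05  0.45 -0.03] 36.0
```

Request:
apply_moves:
  rows:
    - {"dx": 0.08, "dy": 0, "dz": 0.06, "ax": 0, "ay": 0, "az": 0, "gripper": 0}
    - {"dx": 0.16, "dy": 0, "dz": 0.12, "ax": 0, "ay": 0, "az": 0, "gripper": 0}
    - {"dx": 0.25, "dy": 0, "dz": 0.17, "ax": 0, "ay": 0, "az": 0, "gripper": 0}
    - {"dx": 0.33, "dy": 0, "dz": 0.23, "ax": 0, "ay": 0, "az": 0, "gripper": 0}
    - {"dx": 0.41, "dy": 0, "dz": 0.29, "ax": 0, "ay": 0, "az": 0, "gripper": 0}
    - {"dx": 0.41, "dy": 0, "dz": 0.29, "ax": 0, "ay": 0, "az": 0, "gripper": 0}
    - {"dx": 0.41, "dy": 0, "dz": 0.29, "ax": 0, "ay": 0, "az": 0, "gripper": 0}
    - {"dx": 0.41, "dy": 0, "dz": 0.29, "ax": 0, "ay": 0, "az": 0, "gripper": 0}
    - {"dx": 0.41, "dy": 0, "dz": 0.29, "ax": 0, "ay": 0, "az": 0, "gripper": 0}
    - {"dx": 0.41, "dy": 0, "dz": 0.29, "ax": 0, "ay": 0, "az": 0, "gripper": 0}

```text
time_s: 37.0
tool_pos: [0.5515, 0.0216, 0.0989]
orientation: [[-0.864, -0.047, 0.501], [-0.041, 0.999, 0.022], [-0.502, -0.001, -0.865]]
contact_force: [1.2, 1.1, 1.0]
grip_width: 0.129
```

```bash
python3 - <<'E'
from h import *
from cell import robot
st=hstat(robot)
E
```

```text
hanger in screw frame mm [-4.344e+01 -4.000e-02  3.960e+00] rot [ 0.001  0.    -0.   ] F [ 1.4  1.  -0.7] w 0.129
torque screw axes [ 0.13 -0.02 -0.04] 37.0
```

Request:
apply_moves:
  rows:
    - {"dx": 0.04, "dy": 0, "dz": 0.03, "ax": 0, "ay": 0, "az": 0, "gripper": 0}
    - {"dx": 0.08, "dy": 0, "dz": 0.06, "ax": 0, "ay": 0, "az": 0, "gripper": 0}
    - {"dx": 0.12, "dy": 0, "dz": 0.09, "ax": 0, "ay": 0, "az": 0, "gripper": 0}
    - {"dx": 0.16, "dy": 0, "dz": 0.12, "ax": 0, "ay": 0, "az": 0, "gripper": 0}
    - {"dx": 0.16, "dy": 0, "dz": 0.12, "ax": 0, "ay": 0, "az": 0, "gripper": 0}
    - {"dx": 0.16, "dy": 0, "dz": 0.12, "ax": 0, "ay": 0, "az": 0, "gripper": 0}
    - {"dx": 0.16, "dy": 0, "dz": 0.12, "ax": 0, "ay": 0, "az": 0, "gripper": 0}
    - {"dx": 0.16, "dy": 0, "dz": 0.12, "ax": 0, "ay": 0, "az": 0, "gripper": 0}
    - {"dx": 0.16, "dy": 0, "dz": 0.12, "ax": 0, "ay": 0, "az": 0, "gripper": 0}
    - {"dx": 0.16, "dy": 0, "dz": 0.12, "ax": 0, "ay": 0, "az": 0, "gripper": 0}

```text
time_s: 38.0
tool_pos: [0.5519, 0.0213, 0.0983]
orientation: [[-0.862, -0.046, 0.504], [-0.041, 0.999, 0.021], [-0.504, -0.002, -0.863]]
contact_force: [1.8, 2.3, 5.6]
grip_width: 0.13
```

```bash
python3 - <<'E'
from h import *
from cell import robot
st=hstat(robot)
E
```

```text
hanger in screw frame mm [-43.74  -0.29   3.51] rot [ 0.001 -0.003  0.001] F [5.9 2.2 0.6] w 0.13
torque screw axes [ 0.29 -0.77 -0.03] 38.0
```

Request:
apply_moves:
  rows:
    - {"dx": -0.03, "dy": 0, "dz": 0.04, "ax": 0, "ay": 0, "az": 0, "gripper": 0}
    - {"dx": -0.06, "dy": 0, "dz": 0.08, "ax": 0, "ay": 0, "az": 0, "gripper": 0}
    - {"dx": -0.08, "dy": 0, "dz": 0.12, "ax": 0, "ay": 0, "az": 0, "gripper": 0}
    - {"dx": -0.08, "dy": 0, "dz": 0.12, "ax": 0, "ay": 0, "az": 0, "gripper": 0}
    - {"dx": -0.08, "dy": 0, "dz": 0.12, "ax": 0, "ay": 0, "az": 0, "gripper": 0}
    - {"dx": -0.08, "dy": 0, "dz": 0.12, "ax": 0, "ay": 0, "az": 0, "gripper": 0.3}
    - {"dx": -0.08, "dy": 0, "dz": 0.12, "ax": 0, "ay": 0, "az": 0, "gripper": 0.8}
    - {"dx": -0.08, "dy": 0, "dz": 0.12, "ax": 0, "ay": 0, "az": 0, "gripper": 0.8}
    - {"dx": -0.08, "dy": 0, "dz": 0.12, "ax": 0, "ay": 0, "az": 0, "gripper": 0.8}
    - {"dx": -0.08, "dy": 0, "dz": 0.12, "ax": 0, "ay": 0, "az": 0, "gripper": 0.8}

```text
time_s: 39.0
tool_pos: [0.5513, 0.0217, 0.0956]
orientation: [[-0.865, -0.047, 0.5], [-0.041, 0.999, 0.023], [-0.5, -0.001, -0.866]]
contact_force: [0.1, 0.7, -0.1]
grip_width: 0.807
```

```bash
python3 - <<'E'
from h import *
from cell import robot
st=hstat(robot)
E
```

```text
hanger in screw frame mm [-46.61   0.11   2.64] rot [ 0.001  0.002 -0.001] F [-0.1  0.7 -0.2] w 0.807
torque screw axes [ 0.02  0.23 -0.01] 39.0
```

Released with no contact force. Retreating along the tool axis.

Request:
apply_moves:
  rows:
    - {"dx": 0, "dy": 0, "dz": -1, "ax": 0, "ay": 0, "az": 0, "gripper": 0.8}
    - {"dx": 0, "dy": 0, "dz": -3, "ax": 0, "ay": 0, "az": 0, "gripper": 0.8}
    - {"dx": 0, "dy": 0, "dz": -6, "ax": 0, "ay": 0, "az": 0, "gripper": 0.8}
    - {"dx": 0, "dy": 0, "dz": -9, "ax": 0, "ay": 0, "az": 0, "gripper": 0.8}
    - {"dx": 2, "dy": 0, "dz": -12, "ax": 0, "ay": 0, "az": 0, "gripper": 0.8}
    - {"dx": 5, "dy": 0, "dz": -15, "ax": 0, "ay": 0, "az": 0, "gripper": 0.8}
    - {"dx": 8, "dy": 0, "dz": -18, "ax": 0, "ay": 0, "az": 0, "gripper": 0.8}
    - {"dx": 8, "dy": 0, "dz": -20, "ax": 0, "ay": 0, "az": 0, "gripper": 0.8}
    - {"dx": 8, "dy": 0, "dz": -20, "ax": 0, "ay": 0, "az": 0, "gripper": 0.8}
    - {"dx": 8, "dy": 0, "dz": -20, "ax": 0, "ay": 0, "az": 0, "gripper": 0.8}

```text
time_s: 40.0
tool_pos: [0.3828, 0.0137, 0.2294]
orientation: [[-0.864, -0.046, 0.502], [-0.041, 0.999, 0.021], [-0.502, -0.002, -0.865]]
contact_force: [0.1, 0.4, 0.6]
grip_width: 0.798
```

```bash
python3 - <<'E'
from h import *
from cell import robot
st=robot.state(); print(st["tool_pos"],st["contact_force"]); G=np.radians(65); F=R.from_euler('ZY',[SCR[2],-G])
w=wsnap(robot,"w9"); hsv=cv2.cvtColor(w["color"],cv2.COLOR_BGR2HSV); m=cv2.inRange(hsv,(5,150,40),(20,255,255))
n,l,t,c=cv2.connectedComponentsWithStats(m)
for i in range(1,n):
    if t[i,4]<1000: continue
    cn,_=cv2.findContours((l==i).astype(np.uint8),0,2); cn=max(cn,key=len)[:,0].astype(float); P=[]
    for u in cn:
        o,d=ray(w,u); o=F.inv().apply(o-SCR[[0,1,3]]); d=F.inv().apply(d); P.append((o+d*(.008-o[2])/d[2])[:2])
    P=np.array(P,np.float32)*1000; print(t[i],cv2.minAreaRect(P),P.max(0),P.min(0))
for nm,C,rg in(("side",(298,195),1),("top",(337,180),1)):
    s=robot.snapshot(nm); np.savez(nm+"9.npz",**s)
    hsv=cv2.cvtColor(s["color"],cv2.COLOR_BGR2HSV); mm=cv2.inRange(hsv,(5,150,40),(20,255,255)); n,l,tt,cc=cv2.connectedComponentsWithStats(mm)
    for i in range(1,n):
        if tt[i,4]>60 and abs(cc[i]-C).max()<60: print(nm,tt[i],cc[i].round(1))
    for z in (0,.005): print("pred corners z",z,[proj(s,face(SCR,np.array([[-.042+a,b,z+.006]]),G))[0].round(1).tolist() for a in(.065,-.065) for b in(.04,-.04)])
E
```

```text
[0.38280941 0.01365338 0.22939942] [0.0529874  0.44137265 0.5596131 ]
[ 511    0  126   96 5483] ((-364.7201843261719, 355.3403625488281), (120.62638854980469, 150.80099487304688), 41.25626754760742) [-287.77823  450.5162 ] [-451.42795  268.58536]
[ 287  224   72  116 6331] ((-42.87982940673828, 0.8868026733398438), (130.1844482421875, 79.56790924072266), 0.19967974722385406) [22.299757 40.846996] [-107.921715  -38.99306 ]
side [285 169  24  50 442] [296.7 193.1]
pred corners z 0 [[284.4, 183.0], [292.5, 167.7], [302.5, 218.2], [309.5, 202.2]]
pred corners z 0.005 [[285.9, 182.6], [293.9, 167.4], [304.0, 217.9], [311.0, 201.9]]
top [323 167  29  27 638] [336.7 179.7]
pred corners z 0 [[321.2, 167.4], [352.2, 165.4], [322.1, 192.5], [350.3, 190.7]]
pred corners z 0.005 [[321.3, 169.0], [352.4, 167.1], [322.2, 194.0], [350.5, 192.2]]
```

```bash
python3 - <<'E'
from h import *
from cell import robot
a,b=ld("side0")["color"],ld("side9")["color"]
for n,(x,y,w,h) in dict(bottle=(290,122,24,44),tipbox=(198,248,46,56),plate=(344,217,42,36)).items():
    A,B=a[y:y+h,x:x+w].astype(int),b[y:y+h,x:x+w].astype(int); print(n,np.abs(A-B).mean().round(1),np.percentile(np.abs(A-B),90))
w=wsnap(robot,"w10"); hsv=cv2.cvtColor(w["color"],cv2.COLOR_BGR2HSV); m=cv2.inRange(hsv,(5,150,40),(20,255,255))
print(cv2.connectedComponentsWithStats(m)[2][1:4]); robot.close_job()
E
```

```text
bottle 1.0 2.0
tipbox 1.3 3.0
plate 32.1 83.0
[[ 510    0  125   99 5450]
 [ 333   23   13   14  129]
 [ 350   23   13   13  127]]
the job is handed in; nothing more can be done
```

```bash
python3 - <<'E'
from h import *
for n in("w_unit","w10"):
    s=ld(n); hsv=cv2.cvtColor(s["color"],cv2.COLOR_BGR2HSV); m=cv2.inRange(hsv,(3,70,40),(20,255,255))
    k,l,t,c=cv2.connectedComponentsWithStats(m)
    P=np.array([onz(s,c[i],.014)[:2] for i in range(1,k) if 25<t[i,4]<500]); P=P[(abs(P-[.42,.01])<.1).all(1)]
    print(n,len(P),np.median(P,0).round(4),P.min(0).round(4),P.max(0).round(4))
E
```

```text
w_unit 40 [0.3868 0.0089] [ 0.3546 -0.0423] [0.4186 0.06  ]
w10 40 [0.3867 0.009 ] [ 0.3547 -0.0421] [0.4186 0.0604]
```

The middle-sized orange plate is hanging on the screw, hook upward, with the screw in the narrow slot. I handed the job in at about 40 s.

**How it went:**
- I picked the plate up by its fin, but the last joint reached its range limit above the rest. So I set the plate flat on clear bench, turned the gripper half round and took the fin again.
- I then leaned the plate on the rest, keyhole end uphill, and let go. It measured square, at x = -2.8 mm against the nominal -4 mm.
- I retook the fin with the tool vertical, put the big hole over the screw head and slid the plate down until it met resistance.
- The first slide jammed by friction at about 86 N. I backed off, lifted the plate about 1.5 mm clear of the front, and it then went down freely.

**Last checks:**
- **Plate:** the close camera puts its origin at (-42.9, 0.9) mm in the screw frame, against a nominal (-42, 0), turned 0.2°. Its outline measures 130.2 × 79.6 mm, as it should if lying flat.
- **Gripper:** it is open and about 20 cm away, with no contact force.
- **Bottle and tip box:** unchanged in the side view.
- **Microplate:** a side-view comparison disagreed, probably because the arm or its shadow was in front. The wells, measured with the wrist camera before and after, agree within 0.4 mm, so it did not move.

**Not confirmed:** I had used all 12 picture views, so the final state is measured, not seen. My estimate of the unit's front was about 2–3 mm off along its normal. The measurements therefore cannot rule out a millimetre or two of gap behind the plate.

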